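Painting bench: rack the panels, pack the paints, start the air

ROBOT

A 6-joint arm with a two-finger parallel gripper is mounted at the origin on the work surface. World frame = base frame: x ahead of the robot, y to its left, z up, the work surface at z = 0. Lengths are in m, angles in rad, forces in N, time in s.
With the tool pointing down it reaches from about 0.3 to 0.875 m from the base axis. Payload 6.4 kg.
Tool frame: the origin (TCP) lies on the centre line of the jaws, within the pads' length; the fingertips stand 8 mm ahead of it and the grasp point (between the pads) lies 11 mm behind it; z points along the fingers, y is the line along which they close (so a half turn about z gives the same grasp; the last joint's range is limited). The gripper opens to 85 mm and grips with 20 to 120 N. Pads are 22 mm wide; open, the fingers measure 114 mm over their backs; the gripper's body (76 mm by 85 mm) begins 54 mm behind the grasp point. The pads swing forward as they close: fully open they stand 13 mm farther back than shut.
Start: joints at [-1.453, 0.181, 1.607, -0, 1.354, -0.206], TCP at [0.183, -0.545, 0.239] pointing down, gripper open.
Joint ranges: [-2.99, 2.99], [-0.89, 2.07], [0.3, 2.58], [-1.14, 4.28], [0, 2.63], [-3.12, 3.12]. Speed limits (rad/s): [2.57, 2.57, 3.01, 3.14, 3.14, 3.14].

INTERFACE

Orientations are given as a unit quaternion [w, x, y, z].
In Python, from bench import ctrl gives the robot as it stands.
- The arm moves only by the shell command python3 -m handwheel 'ROWS' [OPENING]. ROWS is JSON, a list that holds one entry, the list of rows, each a list of 4 numbers: the shift along the tool's x, y, z each as a share of 20 cm, from -1 to 1, then the turn about the tool's z as a share of 1.5 rad, from -1 to 1. In form: [[[x, y, z, twist], ...]]. A call has 1 to 10 rows; each row is the pose to reach, as a shift and turn from the pose commanded when the call began, along the tool's axes at that moment; what a row does not reach only later rows make up. A row lasts 1/8 s, in which the tool goes at most 62.5 mm and 10.7 degrees, less where a joint would pass 70% of its speed; a pose out of reach is approached as far as the arm can. A call with a number of a shift or a turn outside -1 to 1 is refused whole. A call with a gripper value outside its range is refused whole. OPENING is the finger opening in mm, from 0 to 85.4, set as the call begins (- or left out, the last holds). The fingers move at their own pace and stop on an object; the grip force is fixed at half the most. Time passes only in rows, so rows that repeat a pose let the fingers close. It gives the time, the measured TCP pose, the force, the opening and the grip force at its end, in the units of the state.
- ctrl.get_obs(): the state, without advancing time (a new reading comes with each control period).
- ctrl.camera(name): name is "scene" or "top" or "wrist"; returns a dict with "color" (400x640x3 uint8, red, green, blue), "range_z" (400x640 float32, m along the optical axis (not along the pixel's ray), 0 where there is no reading), "K" (3x3 intrinsics, pixels), "pose" (4x4, takes a point from camera to world coordinates); the wrist camera has in their place "T_tool_cam" (4x4, takes a point from camera to tool coordinates, whose origin is the TCP and whose axes are the flange's). Camera axes: x right, y down, z forward; pixel columns grow to the right and rows downward; lengths in m; the calibration is good to about 2 mm. A picture is of the moment at which its call begins: read the wrist's pose just before it.
- ctrl.hand_in(): hands the job in; it is judged then, once.
The state is a dict: "time_s": time; "q": joint angles; "dq": joint speeds; "joint_efforts": joint torques, N m; "eef_pos": TCP position; "eef_rot": TCP orientation; "wrist_force": force on the tool from outside, world axes, zero at the start; "torque": the same for the moment, N m; "opening": opening from 0.0 (shut) to 1.0 (fully open); "grasp_force": force on a finger pad.
Only numpy, scipy, OpenCV 4.12 (cv2) and the standard library are available. Lean on these libraries where they do the work, as an engineer would, in place of code of your own. Each camera call takes 0.05 s, during which the arm holds its last target. There are 200 camera calls.

TASK

Clear up after painting: stand each painted panel from the easel upright in the drying-rack slot tagged with its own colour, fully down as tall as it stood on the easel, leaving the dry white panel in its slot, and pack all the paint jars standing upright side by side on the floor of the yellow tin. Once all the panels are in the rack, and not before, turn the blower's lever until its white pointer is over the green notch mark and leave it there. Do not disturb the brush pot, the sanding block or the tape roll.

Things in the scene. Friction and masses are not known exactly. Their poses are not given: they have to be found in the camera images.
- easel: wooden table easel, 290 mm wide along its y, back to the robot (panels face its +x); up to three panels lean on it side by side, about 96 mm apart along its y. Rest board 40 degrees from vertical, reaching only 70 mm up the panels' backs (its top edge at height 84 mm); ledge lip 10 mm high in front of the panels. Fixed; origin under it
- panel_red: painted wooden panel, mostly red picture, red top edge, 8 mm thick (its x axis, the picture faces +x), 85 mm wide (its y), 120 mm tall (its z), 90 g; origin at its centre. At first it leans on the easel with its top 40 degrees back towards the robot (z up and towards the robot), lower short edge on the ledge; the top 50 mm are clear of the easel. May be absent (None).
- panel_blue: painted wooden panel, mostly blue picture, blue top edge, 8 mm thick (its x axis, the picture faces +x), 85 mm wide (its y), 120 mm tall (its z), 90 g; origin at its centre. At first it leans on the easel with its top 40 degrees back towards the robot (z up and towards the robot), lower short edge on the ledge; the top 50 mm are clear of the easel. May be absent (None).
- panel_yellow: painted wooden panel, mostly yellow picture, yellow top edge, 8 mm thick (its x axis, the picture faces +x), 85 mm wide (its y), 120 mm tall (its z), 90 g; origin at its centre. At first it leans on the easel with its top 40 degrees back towards the robot (z up and towards the robot), lower short edge on the ledge; the top 50 mm are clear of the easel. May be absent (None).
- panel_white: painted wooden panel, mostly white picture, white top edge, 8 mm thick (its x axis, the picture faces +x), 85 mm wide (its y), 120 mm tall (its z), 90 g; origin at its centre. Already dry, it stands in the white-tagged slot of the rack and stays there.
- rack: fixed wooden drying rack: base 196 (x) by 150 (y) by 12 mm; four slots at x = -78, -26, 26, 78 mm along the rack's y, 96 mm long, 14 mm wide between walls 5 mm thick and 50 mm high; slot floor 12 mm, wall tops 62 mm above the table. Origin at the centre of its underside. A panel fully down has its centre 72 mm above the table
- tag_red: red tag, 30 by 18 by 4 mm, on the rack's +y end rail in line with one slot; axes as the rack's; its origin is at x = the slot's centre line, 66 mm towards the rack's +y from the slot's middle, 24 mm above the table. Which slot it marks varies
- tag_blue: blue tag, 30 by 18 by 4 mm, on the rack's +y end rail in line with one slot; axes as the rack's; its origin is at x = the slot's centre line, 66 mm towards the rack's +y from the slot's middle, 24 mm above the table. Which slot it marks varies
- tag_yellow: yellow tag, 30 by 18 by 4 mm, on the rack's +y end rail in line with one slot; axes as the rack's; its origin is at x = the slot's centre line, 66 mm towards the rack's +y from the slot's middle, 24 mm above the table. Which slot it marks varies
- tin_in (a point): centre of the inner floor, 4 mm above the table, of the open yellow metal tin: fixed, outside 236 (its x) by 74 (its y) by 52 mm high, walls 4 mm, so 228 by 66 mm inside; axes along the tin. The jars fit upright in one row along its x, with 22 mm to spare in all when four are in
- jar_red: round white paint jar with red cap: body 58 mm across and 62 mm high, then a round cap 36 mm across and 32 mm high, total height 94 mm; origin at the centre of its underside, z up; 100 to 260 g, thick heavy foot. Stands loose on the table at first; may be absent (None)
- jar_green: round white paint jar with green cap: body 48 mm across and 64 mm high, then a round cap 36 mm across and 32 mm high, total height 96 mm; origin at the centre of its underside, z up; 100 to 260 g, thick heavy foot. Stands loose on the table at first; may be absent (None)
- jar_amber: round amber jar with black cap: body 54 mm across and 60 mm high, then a round cap 36 mm across and 32 mm high, total height 92 mm; origin at the centre of its underside, z up; 100 to 260 g, thick heavy foot. Stands loose on the table at first; may be absent (None)
- bottle_square: square silver bottle with blue cap: body 46 by 46 mm, sides along its x and y, and 66 mm high, then a round cap 36 mm across and 32 mm high, total height 98 mm; origin at the centre of its underside, z up; 100 to 260 g, thick heavy foot. Stands loose on the table at first; may be absent (None)
- lever (a joint): angle of the air lever on the blower about an upright axis, rad; 0 to 1.75, grows counter-clockwise seen from above; starts near 0; stays where it is left (stiff: about 2 N at the knob); there is no click
- lever_knob (a point): centre of the top of the lever's black upright round knob, 20 mm across, 45 mm high, 62 mm from the hinge axis; its top is 115 mm above the table
- lever_hinge (a point): point on the lever's upright hinge axis, on top of the blower (a blue box 130 by 130 by 60 mm high, fixed)
- lever_tip (a point): the lever's white pointer tip, 83 mm from the hinge axis
- notch_green: bright green disc marking the running notch, the one to use, 18 mm across, flat on top of the blower, 83 mm from the hinge axis; of the three marked notches, at lever angles 0.65, 1.10 and 1.55, this is any one; the others have grey discs. The lever is in a notch when its pointer tip is over the disc's centre
- brush_pot: green pot with brushes, 68 mm across, 85 mm tall, about 155 mm with the brushes; bystander, origin centre of its underside
- sanding_block: cork sanding block 100 by 60 by 28 mm; bystander
- tape_roll: yellow tape roll 90 mm across, 24 mm high; bystander
Mind the look-alikes: they are no part of the job. Leave any purple look-alike of the jar_green alone. Of the things that look like the panel_blue, the larger one is meant.

How it is judged:
By the outcome, as a careful person would: the job done as asked, in the order asked, and still so for the second after the job is handed in, with the robot touching nothing.
Of panel_red, panel_blue, panel_yellow only 2 to 3 are there at a start; the rules pass over those that are not, and their reading is None.
Of jar_red, jar_green, jar_amber, bottle_square only 3 to 4 are there at a start; the rules pass over those that are not, and their reading is None.
At some moment in a run one of jar_red, jar_green, jar_amber, bottle_square may be knocked a few centimetres aside while the robot is not near it.
It also fails if it takes over 208 s, if anything falls off the work surface, if the arm or the gripper's body presses on something with over 40 N, if the wrist force passes 120 N, or if a joint passes its speed limit or range.

## Working session

There is one attempt and no reset: what is moved stays moved. The work goes in short steps, Python scripts to look and compute and a shell command to move; the robot and the scene stay as the last step left them, time stands still between calls to the robot, and variables do not carry over. Pictures are saved under pics/ and viewed, at most 14 in all, crops included, and the job is handed in when it is done.

```bash
ls; mkdir -p pics; cat > h.py <<'E'
import numpy as np, cv2
from bench import ctrl
from scipy.spatial.transform import Rotation as R
def toolT():
    o=ctrl.get_obs(); T=np.eye(4); q=o["eef_rot"]
    T[:3,:3]=R.from_quat([q[1],q[2],q[3],q[0]]).as_matrix(); T[:3,3]=o["eef_pos"]; return T
def shot(name,fn=None):
    T=toolT(); c=ctrl.camera(name)
    P=c["pose"] if "pose" in c else T@c["T_tool_cam"]
    z=c["range_z"]; v,u=np.mgrid[:z.shape[0],:z.shape[1]]; K=c["K"]
    X=np.stack([(u-K[0,2])/K[0,0]*z,(v-K[1,2])/K[1,1]*z,z,np.ones_like(z)],-1)@P.T
    X=X[...,:3]; X[z==0]=np.nan
    if fn: cv2.imwrite("pics/"+fn,c["color"][...,::-1])
    np.savez("pics/"+name+".npz",X=X,c=c["color"],K=K,P=P)
    return c["color"],X,K,P
E
python3 - <<'E'
from h import *
for n in ("top","scene","wrist"):
    c,X,K,P=shot(n,n+"0.png"); print(n,K[0],P.round(3).tolist(),np.isfinite(X[...,0]).mean())
o=ctrl.get_obs(); print(o["eef_pos"],o["eef_rot"],o["wrist_force"],o["opening"])
print(toolT().round(3))
E
```

```text
pics
top [410.62001303   0.         312.52202238] [[0.01, -0.992, 0.122, 0.406], [-1.0, -0.013, -0.024, 0.025], [0.025, -0.122, -0.992, 1.203], [0.0, 0.0, 0.0, 1.0]] 0.9960390625
scene [363.14702937   0.         325.38526328] [[-0.004, 0.691, -0.723, 1.316], [1.0, -0.0, -0.005, 0.009], [-0.004, -0.723, -0.691, 0.842], [0.0, 0.0, 0.0, 1.0]] 0.99579296875
wrist [357.36738369   0.         314.64261523] [[0.319, -0.904, -0.285, 0.257], [-0.948, -0.304, -0.094, -0.52], [-0.002, 0.3, -0.954, 0.374], [0.0, 0.0, 0.0, 1.0]] 0.99609765625
[ 0.18291595 -0.54469554  0.2386061 ] [-6.74403065e-04  9.86922582e-01  1.61193552e-01  2.89018718e-05] [-0.2980154  -0.25304172 -0.55504319] 0.9992355382474051
[[ 0.948  0.318 -0.     0.183]
 [ 0.318 -0.948  0.001 -0.545]
 [ 0.    -0.001 -1.     0.239]
 [ 0.     0.     0.     1.   ]]
```

View pics/top0.png

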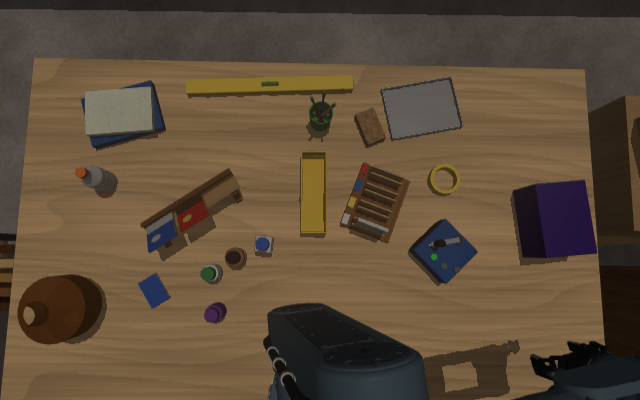

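View pics/scene0.png

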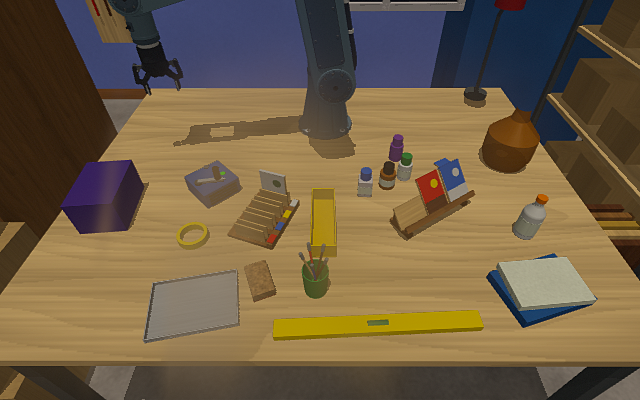

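The top view shows:
- The easel at about (190,205), with blue (161,235) and red (192,215) panels and its third place empty. There is no yellow panel.
- The rack at (375,202), with white at the near end. The tin is at (313,193) and the blower at (443,250), with its green disc at (434,257).
- Jars: green (211,273), amber (235,258) and square blue-cap (263,244). There is no red jar.

Look-alikes:
- Blue: the small flat card (154,290) and the blue book (125,115), against the easel panel (161,235). I choose the easel panel.
- Green jar: the purple one (214,313), against the green one (211,273). I choose the green one.
- The orange-capped bottle (92,177) isn't a jar of the job.

```bash
cat > seg.py <<'E'
from h import *
def masks(c):
    hsv=cv2.cvtColor(c,cv2.COLOR_RGB2HSV); return hsv[...,0].astype(int),hsv[...,1].astype(int),hsv[...,2].astype(int)
def blobs(m,X,minpx=8):
    n,l,s,ce=cv2.connectedComponentsWithStats(m.astype(np.uint8))
    for i in range(1,n):
        if s[i,4]>=minpx:
            p=X[l==i]; p=p[np.isfinite(p[:,0])]
            print("  px",ce[i].round(0),s[i,4],"xyz",np.median(p,0).round(3),"lo",np.percentile(p,3,0).round(3),"hi",np.percentile(p,97,0).round(3))
E
python3 - <<'E'
from seg import *
for n in ("top","scene"):
    d=np.load(f"pics/{n}.npz"); X,c=d["X"],d["c"]; h,s,v=masks(c)
    ok=(X[...,2]>0.003)&(X[...,2]<0.2)&(X[...,0]>0.2)&(X[...,0]<0.95)&(abs(X[...,1])<.8)
    for name,m in dict(red=((h<5)|(h>174))&(s>170)&(v>60),blue=(h>100)&(h<125)&(s>120)&(v>60),green=(h>45)&(h<85)&(s>120)&(v>50),yel=(h>22)&(h<32)&(s>170)&(v>80),purple=(h>128)&(h<160)&(s>90)&(v>40)).items():
        print(n,name); blobs(m&ok,X)
# easel/rack ortho map
d=np.load("pics/top.npz");e=np.load("pics/scene.npz")
S=2;H=np.zeros((400,400,3),np.uint8)
# crop top enlarged
c=d["c"][130:330,130:290,::-1]; cv2.imwrite("pics/crop0.png",cv2.resize(c,None,fx=3,fy=3,interpolation=cv2.INTER_CUBIC)[:600,:480])
E
```

```text
top red
  px [364. 169.] 57 xyz [ 0.644 -0.152  0.028] lo [ 0.631 -0.161  0.023] hi [ 0.657 -0.143  0.032]
  px [193. 215.] 445 xyz [0.497 0.316 0.107] lo [0.458 0.28  0.07 ] hi [0.531 0.359 0.128]
top blue
  px [143.  84.] 58 xyz [0.886 0.499 0.029] lo [0.881 0.479 0.025] hi [0.894 0.532 0.034]
  px [155. 102.] 21 xyz [0.832 0.462 0.031] lo [0.815 0.457 0.027] hi [0.852 0.467 0.035]
  px [ 83. 104.] 21 xyz [0.826 0.672 0.029] lo [0.8   0.666 0.026] hi [0.839 0.677 0.033]
  px [100. 141.] 99 xyz [0.716 0.617 0.03 ] lo [0.703 0.581 0.026] hi [0.723 0.638 0.033]
  px [358. 185.] 50 xyz [ 0.595 -0.134  0.029] lo [ 0.583 -0.142  0.026] hi [ 0.607 -0.124  0.034]
  px [162. 236.] 426 xyz [0.441 0.395 0.11 ] lo [0.405 0.361 0.073] hi [0.475 0.437 0.128]
  px [446. 252.] 1518 xyz [ 0.403 -0.375  0.06 ] lo [ 0.339 -0.443  0.056] hi [ 0.471 -0.305  0.064]
  px [262. 243.] 119 xyz [0.423 0.133 0.098] lo [0.408 0.119 0.094] hi [0.437 0.148 0.102]
  px [153. 291.] 501 xyz [0.287 0.444 0.006] lo [0.25  0.411 0.003] hi [0.323 0.478 0.01 ]
top green
  px [433. 256.] 37 xyz [ 0.393 -0.34   0.063] lo 
[... 2153 characters left out ...]
1 0.03  0.054]
  px [322. 222.] 670 xyz [ 0.566 -0.007  0.004] lo [ 0.469 -0.04   0.003] hi [0.687 0.026 0.053]
  px [287. 214.] 48 xyz [ 0.548 -0.116  0.027] lo [ 0.533 -0.127  0.022] hi [ 0.563 -0.106  0.03 ]
  px [191. 233.] 221 xyz [ 0.627 -0.392  0.024] lo [ 0.581 -0.432  0.021] hi [ 0.664 -0.351  0.027]
  px [335. 232.] 21 xyz [0.642 0.031 0.052] lo [0.607 0.031 0.049] hi [0.677 0.032 0.053]
  px [376. 325.] 4267 xyz [0.907 0.124 0.023] lo [ 0.876 -0.105  0.007] hi [0.931 0.362 0.026]
scene purple
  px [396. 148.] 255 xyz [0.252 0.257 0.058] lo [0.227 0.239 0.008] hi [0.261 0.277 0.097]
  px [ 92. 191.] 2509 xyz [ 0.541 -0.694  0.119] lo [ 0.412 -0.744  0.027] hi [ 0.607 -0.618  0.122]
```

View pics/crop0.png

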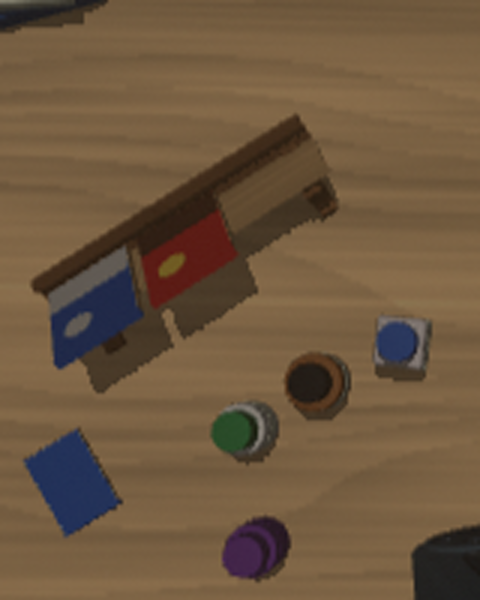

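Check of the choice: the crop shows the easel's blue panel at crop (95,310) is full size and stands about 110 mm high. The blue card at (72,480) is small and lies flat at about 6 mm, so it isn't the one. The green jar is at (240,430), with the purple one apart at (255,548). Next I'll get close views from the wrist camera.

```bash
cat > go.py <<'E'
import sys,numpy as np
from h import *
# go.py x y z yaw_deg : remaining shift in handwheel units; yaw of tool x in deg
def plan(x,y,z,yaw):
    T=toolT(); d=T[:3,:3].T@(np.array([x,y,z])-T[:3,3]); a0=np.degrees(np.arctan2(T[1,0],T[0,0]))
    print("at",T[:3,3].round(4),"yaw",a0.round(1),"-> units",(d/0.2).round(3),"twist",round(-np.radians((yaw-a0+180)%360-180)/1.5,3))
if __name__=="__main__":
    a=list(map(float,sys.argv[1:])); [plan(*a[i:i+4]) for i in range(0,len(a),4)]
E
python3 go.py 0.53 -0.15 0.31 70
```

```text
at [ 0.1829 -0.5447  0.2386] yaw 18.6 -> units [ 2.273 -1.319 -0.355] twist -0.599
```

```bash
python3 -m handwheel '[[[0.3,-0.2,-0.2,-0.1],[0.55,-0.4,-0.36,-0.2],[0.8,-0.55,-0.36,-0.3],[1,-0.65,-0.36,-0.4],[1,-0.65,-0.36,-0.4]]]' 85; python3 go.py 0.53 -0.15 0.31 70
```

```text
time_s: 0.78
eef_pos: [0.3334, -0.3554, 0.3118]
eef_rot: [0.0, 0.894, 0.448, 0.0]
wrist_force: [0.2, 0.3, 1.3]
opening: 0.997
grasp_force: 0.0
at [ 0.3334 -0.3554  0.3118] yaw 53.3 -> units [1.411 0.174 0.01 ] twist -0.194
```

```bash
python3 -m handwheel '[[[0.3,0.04,0,-0.1],[0.6,0.08,0,-0.19],[0.9,0.12,0,-0.19],[1,0.15,0,-0.19],[1,0.17,0,-0.19]]]'; python3 -m handwheel '[[[0.3,-0.1,0,0],[0.41,-0.1,0,0],[0.41,-0.1,0,0],[0.41,-0.1,0,0]]]'
python3 - <<'E'
from seg import *
c,X,K,P=shot("wrist","w1.png"); np.savez("pics/wrackA.npz",X=X,c=c)
h,s,v=masks(c)
ok=(X[...,2]>0.003)&(X[...,2]<0.2)
for name,m in dict(red=((h<5)|(h>174))&(s>170)&(v>60),blue=(h>100)&(h<125)&(s>120)&(v>60),green=(h>45)&(h<85)&(s>120)&(v>50),yel=(h>22)&(h<32)&(s>170)&(v>60)).items():
    print(name); blobs(m&ok,X,30)
E
```

```text
time_s: 1.4
eef_pos: [0.4794, -0.2189, 0.3107]
eef_rot: [-0.0, 0.823, 0.569, -0.0]
wrist_force: [-0.4, -0.2, -0.5]
opening: 0.996
grasp_force: 0.0
time_s: 1.9
eef_pos: [0.4888, -0.137, 0.3111]
eef_rot: [0.0, 0.823, 0.568, -0.0]
wrist_force: [0.6, -0.4, -0.2]
opening: 0.995
grasp_force: 0.0
red
  px [446. 113.] 451 xyz [ 0.645 -0.15   0.029] lo [ 0.631 -0.161  0.021] hi [ 0.66 -0.14  0.03]
blue
  px [401. 113.] 424 xyz [ 0.597 -0.132  0.029] lo [ 0.583 -0.142  0.015] hi [ 0.611 -0.122  0.03 ]
  px [321. 331.] 6206 xyz [ 0.412 -0.358  0.061] lo [ 0.341 -0.416  0.038] hi [ 0.49  -0.29   0.062]
green
  px [301. 327.] 151 xyz [ 0.395 -0.339  0.062] lo [ 0.387 -0.347  0.061] hi [ 0.402 -0.33   0.064]
yel
```

View pics/w1.png

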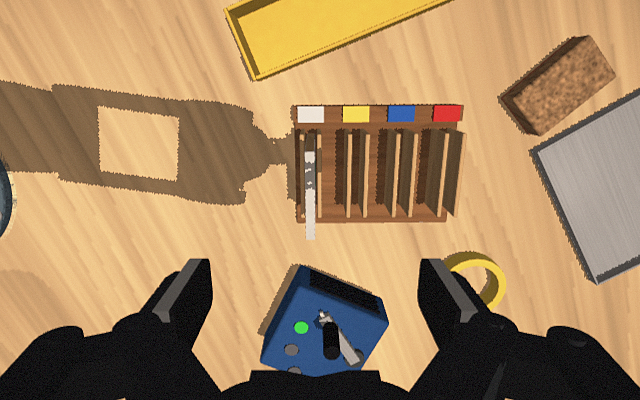

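The wrist view shows the rack tags left to right: white (310,113), yellow (356,113), blue (401,113) and red (446,113). The blower is at (325,330), with its green disc at (301,327), a knob at (332,340) and two grey discs at (291,350) and (293,370).

```bash
cat > rack.py <<'E'
from seg import *
from scipy.optimize import minimize
def rackfit(X,c):
    Z=X[...,2]; m=(Z>0.058)&(Z<0.066)&(X[...,0]>0.42)&(X[...,0]<0.72)&(X[...,1]>-0.32)&(X[...,1]<-0.1)
    p=X[m][:,:2]
    centers=np.array([s+e for s in(-78,-26,26,78) for e in(-9.5,9.5)])/1000
    def cost(t,r=False):
        ex=np.array([np.cos(t[2]),np.sin(t[2])]); ey=np.array([-ex[1],ex[0]])
        q=p-t[:2]; u=q@ex; w=q@ey
        d=np.abs(u[:,None]-centers).min(1); dy=np.maximum(abs(w)-0.048,0)
        return np.mean(np.minimum(d,.006)**2+np.minimum(dy,.01)**2)*1e6
    best=min((minimize(cost,[0.545+dx,-0.19+dy,np.radians(-20.3+da)],method="Nelder-Mead",options=dict(initial_simplex=None,xatol=1e-5)) for dx in(-.004,0,.004) for dy in(-.006,0.006) for da in (-1,1)),key=lambda r:r.fun)
    return best.x,best.fun,len(p)
if __name__=="__main__":
    for f in ("wrackA","top","scene"):
        d=np.load(f"pics/{f}.npz"); t,f_,n=rackfit(d["X"],d["c"]); print(f,t[:2].round(4),np.degrees(t[2]).round(2),f_.round(2),n)
    d=np.load("pics/wrackA.npz"); X,c=d["X"],d["c"]; h,s,v=masks(c)
    for f in ("top","scene","wrackA"):
        e=np.load(f"pics/{f}.npz"); Y=e["X"]
        m=(Y[...,2]>0.046)&(Y[...,2]<0.058)&(abs(Y[...,1])<.07)&(Y[...,0]>.4)&(Y[...,0]<.72)
        p=Y[m][:,:2]; 
        r=cv2.minAreaRect((p*1000).astype(np.float32)); print("tin",f,r,len(p))
    print("knob");m=(X[...,2]>0.108)&(X[...,2]<0.122)&(X[...,0]<.48)&(X[...,0]>.35)&(X[...,1]<-.28)&(X[...,1]>-.42); blobs(m,X,10)
    print("blower grey/white");b=(X[...,2]>0.055)&(X[...,2]<0.1)&(X[...,0]<.5)&(X[...,0]>.33)&(X[...,1]<-.26)&(X[...,1]>-.46); blobs(b&(s<80)&(v>90),X,8)
    blobs(b&(s<80)&(v>50)&(X[...,2]<.064),X,8)
    top=np.load("pics/top.npz");X,c=top["X"],top["c"];h,s,v=masks(c)
    b=(X[...,2]>0.05)&(X[...,2]<0.064)&(X[...,0]<.5)&(X[...,0]>.3)&(X[...,1]<-.26)&(X[...,1]>-.46)
    print(cv2.minAreaRect((X[b][:,:2]*1000).astype(np.float32)));print("top");blobs(b&(s<90),X,5)
E
python3 rack.py
python3 - <<'E'
import cv2,numpy as np
d=np.load("pics/top.npz")["c"];w=np.load("pics/wrackA.npz")["c"]
a=cv2.resize(d[212:290,402:482,::-1],(400,390),interpolation=cv2.INTER_CUBIC);b=cv2.resize(w[255:385,255:395,::-1],(400,390),interpolation=cv2.INTER_CUBIC)
cv2.imwrite("pics/blow.png",np.hstack([a,b]))
E
```

```text
wrackA [ 0.5491 -0.1858] -20.42 10.92 3678
top [ 0.5482 -0.1863] -20.54 13.21 483
scene [ 0.55   -0.1864] -21.02 12.67 456
tin top ((572.6827392578125, -4.178314208984375), (233.0653076171875, 72.99166107177734), 0.2799901068210602) 299
tin scene ((573.5912475585938, -4.482822418212891), (239.4079132080078, 74.05704498291016), 0.5404699444770813) 248
tin wrackA ((562.5081787109375, -3.915569305419922), (213.27886962890625, 74.12894439697266), 0.5258570313453674) 1425
knob
  px [331. 351.] 261 xyz [ 0.431 -0.343  0.115] lo [ 0.423 -0.353  0.109] hi [ 0.44  -0.336  0.117]
blower grey/white
  px [325. 318.] 97 xyz [ 0.428 -0.331  0.07 ] lo [ 0.423 -0.338  0.064] hi [ 0.436 -0.323  0.072]
  px [347. 350.] 352 xyz [ 0.44  -0.387  0.071] lo [ 0.433 -0.408  0.065] hi [ 0.448 -0.358  0.072]
  px [291. 350.] 120 xyz [ 0.369 -0.366  0.062] lo [ 0.362 -0.375  0.061] hi [ 0.377 -0.359  0.064]
  px [295. 370.] 54 xyz [ 0.362 -0.398  0.062] lo [ 0.355 -0.405  0.061] hi [ 0.368 -0.394  0.064]
  px [325. 312.] 9 xyz [ 0.429 -0.33   0.061] lo [ 0.427 -0.331  0.06 ] hi [ 0.434 -0.326  0.063]
  px [348
[... 386 characters left out ...]
117)
top
  px [439. 235.] 100 xyz [ 0.455 -0.357  0.057] lo [ 0.39  -0.433  0.051] hi [ 0.494 -0.287  0.063]
  px [454. 243.] 10 xyz [ 0.43  -0.4    0.059] lo [ 0.427 -0.411  0.055] hi [ 0.432 -0.388  0.064]
  px [433. 248.] 24 xyz [ 0.416 -0.342  0.059] lo [ 0.41  -0.35   0.055] hi [ 0.422 -0.33   0.063]
  px [473. 247.] 5 xyz [ 0.419 -0.453  0.058] lo [ 0.414 -0.458  0.057] hi [ 0.425 -0.447  0.062]
  px [458. 269.] 63 xyz [ 0.358 -0.404  0.061] lo [ 0.328 -0.451  0.056] hi [ 0.395 -0.381  0.064]
  px [426. 263.] 5 xyz [ 0.374 -0.319  0.059] lo [ 0.369 -0.325  0.052] hi [ 0.376 -0.315  0.063]
  px [444. 266.] 26 xyz [ 0.369 -0.368  0.062] lo [ 0.361 -0.374  0.057] hi [ 0.374 -0.36   0.064]
```

View pics/blow.png

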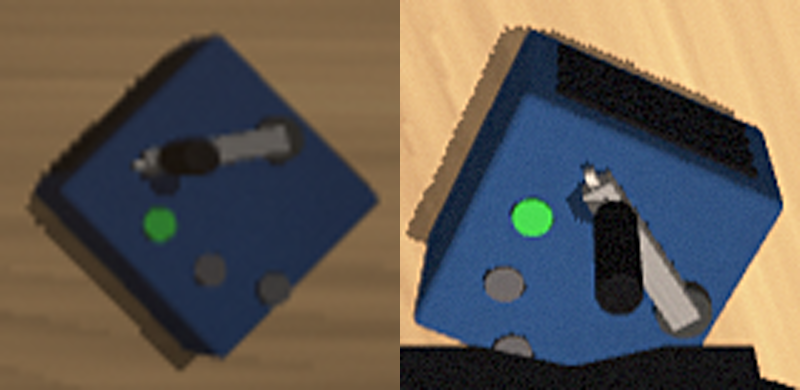

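Blower crops: the hinge is at the lever's dark end, by the two grey discs' arc centre. The white tip is at left (145,163), the green disc at left (160,225), and the lever has to turn counter-clockwise to it. Rack, tin and blower are fitted. Next is the easel and jars.

```bash
python3 go.py 0.47 0.25 0.32 116
```

```text
at [ 0.4888 -0.137   0.3111] yaw 69.1 -> units [ 1.775 -0.777 -0.045] twist -0.545
```

```bash
python3 -m handwheel '[[[0.3,-0.13,-0.02,-0.1],[0.55,-0.25,-0.04,-0.2],[0.8,-0.35,-0.04,-0.3],[1,-0.44,-0.04,-0.4],[1,-0.44,-0.04,-0.5],[1,-0.44,-0.04,-0.54]]]'; python3 go.py 0.47 0.25 0.32 116
```

```text
time_s: 2.7
eef_pos: [0.4779, 0.0822, 0.3192]
eef_rot: [0.0, 0.531, 0.847, -0.0]
wrist_force: [-0.2, -0.2, 0.1]
opening: 0.995
grasp_force: 0.0
at [0.4779 0.0822 0.3192] yaw 115.8 -> units [ 0.772  0.33  -0.004] twist -0.002
```

```bash
python3 -m handwheel '[[[0.28,0.12,0,0],[0.56,0.24,0,0],[0.77,0.33,0,0],[0.77,0.33,0,0],[0.77,0.33,0,0]]]'; cat > easel.py <<'E'
from seg import *
def look(X,c):
    h,s,v=masks(c)
    ok=(X[...,2]>0.05)&(X[...,2]<0.14)&(X[...,0]>.38)&(X[...,0]<.58)&(X[...,1]>.24)&(X[...,1]<.47)
    for name,m in dict(red=((h<6)|(h>174))&(s>150)&(v>60),blue=(h>98)&(h<125)&(s>110)&(v>50)).items():
        p=X[m&ok]
        for _ in range(3):
            q=p.mean(0); U,S,Vt=np.linalg.svd(p-q,full_matrices=False); n=Vt[2]; n=n*np.sign(n[2]); r=(p-q)@n; p=p[abs(r)<max(.002,2*r.std())]
        ya=np.cross([0,0,1],n); ya/=np.linalg.norm(ya); za=np.cross(n,ya)
        u=(p-q)@ya; w=(p-q)@za
        print(name,len(p),"q",q.round(4),"tilt",np.degrees(np.arccos(n[2])).round(1),"yaw",np.degrees(np.arctan2(n[1],n[0])).round(1),"resid",r.std().round(4))
        top=q+za*np.percentile(w,99.5)+ya*(np.percentile(u,.5)+np.percentile(u,99.5))/2
        print("  width",np.ptp(np.percentile(u,[.5,99.5])).round(4),"height",np.ptp(np.percentile(w,[.5,99.5])).round(4),"topfront mid",top.round(4))
if __name__=="__main__":
    for f in ("top","scene"):
        d=np.load(f"pics/{f}.npz"); print(f); look(d["X"],d["c"])
    c,X,K,P=shot("wrist","w2.png"); np.savez("pics/weas.npz",X=X,c=c); print("wrist"); look(X,c)
E
python3 easel.py
```

```text
time_s: 3.32
eef_pos: [0.471, 0.2491, 0.319]
eef_rot: [0.0, 0.533, 0.846, -0.0]
wrist_force: [0.0, 0.3, -0.6]
opening: 0.994
grasp_force: 0.0
top
red 379 q [0.4974 0.3196 0.101 ] tilt 49.6 yaw 34.4 resid 0.001
  width 0.0813 height 0.0833 topfront mid [0.4757 0.3073 0.1302]
blue 373 q [0.4422 0.3983 0.103 ] tilt 49.5 yaw 34.2 resid 0.0012
  width 0.0804 height 0.0753 topfront mid [0.4231 0.3875 0.1286]
scene
red 430 q [0.5004 0.3198 0.0971] tilt 49.8 yaw 34.4 resid 0.0013
  width 0.0803 height 0.0782 topfront mid [0.4781 0.3075 0.1271]
blue 375 q [0.447  0.3987 0.0974] tilt 50.1 yaw 34.2 resid 0.0013
  width 0.0802 height 0.0783 topfront mid [0.4243 0.3877 0.1273]
wrist
red 3645 q [0.4972 0.3219 0.1021] tilt 49.7 yaw 34.0 resid 0.0006
  width 0.0821 height 0.0801 topfront mid [0.4782 0.3093 0.1289]
blue 2201 q [0.4561 0.383  0.1019] tilt 49.7 yaw 34.1 resid 0.0005
  width 0.0381 height 0.0792 topfront mid [0.437  0.3704 0.1289]
```

View pics/w2.png

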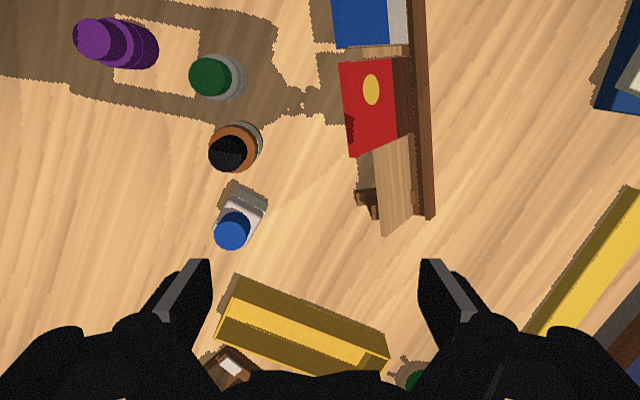

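The wrist view shows the red panel at (370,105) and the blue at (360,20), with the easel ledge on the right. The jars are green (212,76), amber (230,150) and square (232,230). The easel yaw is 34°, so I approach red with the fingers across its thickness.

```bash
python3 go.py 0.5045 0.3265 0.20 124.1
```

```text
at [0.4711 0.2488 0.3191] yaw 115.6 -> units [0.279 0.319 0.595] twist -0.099
```

```bash
python3 -m handwheel '[[[0.14,0.16,0.15,-0.1],[0.28,0.32,0.35,-0.1],[0.28,0.32,0.6,-0.1],[0.28,0.32,0.6,-0.1],[0.28,0.32,0.6,-0.1]]]' 85; python3 go.py 0.5045 0.3265 0.108 124.1
python3 - <<'E'
from easel import *
c,X,K,P=shot("wrist"); look(X,c)
E
```

```text
time_s: 4.0
eef_pos: [0.5053, 0.3275, 0.2013]
eef_rot: [0.001, 0.468, 0.884, 0.001]
wrist_force: [0.5, 0.7, -0.5]
opening: 0.992
grasp_force: 0.0
at [0.5053 0.3275 0.2013] yaw 124.2 -> units [-0.002 -0.007  0.467] twist 0.001
red 8128 q [0.4966 0.3223 0.1026] tilt 49.8 yaw 34.0 resid 0.0005
  width 0.0823 height 0.0798 topfront mid [0.4786 0.3095 0.1287]
blue 9025 q [0.4486 0.3941 0.1021] tilt 49.9 yaw 34.0 resid 0.0005
  width 0.071 height 0.0792 topfront mid [0.4281 0.3843 0.1288]
```

```bash
python3 -m handwheel '[[[0,0,0.2,0],[0,0,0.4,0],[0,0,0.47,0],[0,0,0.47,0],[0,0,0.47,0]]]'; python3 -m handwheel '[[[0,0.03,0,0],[0,0.06,0,0],[0,0.09,0,0],[0,0.12,0,0],[0,0.15,0,0],[0,0.18,0,0],[0,0.2,0,0],[0,0.2,0,0]]]' 50
```

```text
time_s: 4.68
eef_pos: [0.5056, 0.329, 0.1078]
eef_rot: [0.001, 0.468, 0.884, 0.002]
wrist_force: [0.5, 0.2, 0.3]
opening: 0.993
grasp_force: 0.0
time_s: 5.68
eef_pos: [0.5372, 0.351, 0.1052]
eef_rot: [0.0, 0.467, 0.884, -0.0]
wrist_force: [0.8, -0.1, 0.1]
opening: 0.585
grasp_force: 0.0
```

```bash
python3 -c "
from h import *
shot('scene','s1.png'); import cv2
i=cv2.imread('pics/s1.png')[110:260,330:530]; cv2.imwrite('pics/s1c.png',cv2.resize(i,None,fx=3,fy=3))"
```

```text
(no output)
```

View pics/s1c.png

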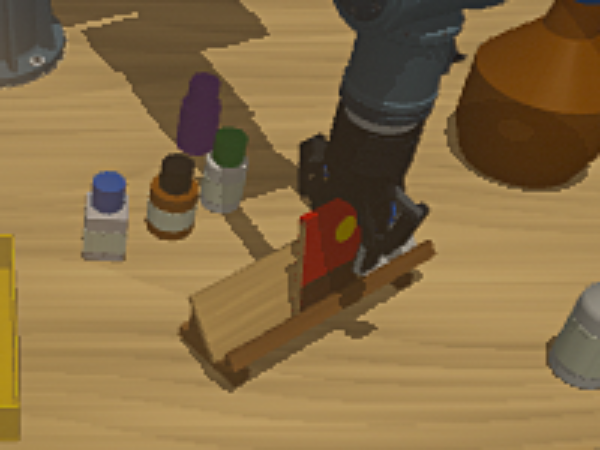

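The crop shows the red panel pushed nearly upright, its left edge at (303,260), and the front finger at about (385,240). I check the lateral centring with the cloud before closing.

```bash
python3 - <<'E'
from seg import *
d=np.load("pics/scene.npz"); X,c,K,P=d["X"],d["c"],d["K"],d["P"]; h,s,v=masks(c)
ok=(X[...,2]>0.05)&(X[...,2]<0.18)&(X[...,0]>.38)&(X[...,0]<.6)&(X[...,1]>.2)&(X[...,1]<.47)
m=((h<6)|(h>174))&(s>150)&(v>60)&ok; p=X[m]
ex=np.array([.828,.561]);ey=np.array([-.561,.828]); B=np.array([.5418,.3517])
print(np.percentile((p[:,:2]-B)@ex,[2,50,98]).round(4),np.percentile((p[:,:2]-B)@ey,[2,50,98]).round(4),np.percentile(p[:,2],[2,50,98]).round(4))
T=toolT(); print("tcp",(T[:2,3]-B)@ex,(T[:2,3]-B)@ey)
def px(w): q=np.linalg.inv(P)@np.r_[w,1]; q=K@q[:3]; return ((q[:2]/q[2]-[330,110])*3).round(0)
print(px(T[:3,3]),px(np.r_[B+ex*.03,.1]),px(np.r_[B,.15]))
E
```

```text
[-0.0253 -0.0141 -0.0072] [-0.041  -0.0225  0.0343] [0.0781 0.1173 0.1532]
tcp -0.0044271328830779375 0.0020254986289600543
[340. 248.] [364. 273.] [352. 217.]
```

```bash
python3 -m handwheel '[[[0,0,0,0],[0,0,0,0],[0,0,0,0],[0,0,0,0],[0,0,0,0],[0,0,0,0],[0,0,0,0],[0,0,0,0]]]' 0; python3 -m handwheel '[[[0,0,-0.1,0],[0,0,-0.25,0],[0,0,-0.5,0],[0,0,-0.7,0],[0,0,-0.7,0],[0,0,-0.7,0]]]'; python3 go.py 0.6222 -0.2134 0.245 69.5
python3 - <<'E'
from seg import *
c,X,K,P=shot("scene"); h,s,v=masks(c)
m=((h<6)|(h>174))&(s>150)&(v>60)&(X[...,2]>.05)&(X[...,0]>.38)&(X[...,0]<.65)&(X[...,1]>.2)&(X[...,1]<.47); p=X[m]
ex=np.array([.828,.561]);ey=np.array([-.561,.828]); T=toolT(); 
u=(p[:,:2]-T[:2,3])@ex; w=(p[:,:2]-T[:2,3])@ey; z=p[:,2]-T[2,3]
print(len(p),*[np.percentile(a,[2,50,98]).round(4) for a in(u,w,z)]); print("tilt slope",np.polyfit(z,u,1))
E
```

```text
time_s: 6.72
eef_pos: [0.5369, 0.3509, 0.1054]
eef_rot: [-0.0, 0.467, 0.884, -0.0]
wrist_force: [-2.3, -1.9, 3.8]
opening: 0.084
grasp_force: 59.1
time_s: 7.48
eef_pos: [0.5369, 0.3509, 0.2454]
eef_rot: [0.0, 0.467, 0.884, 0.0]
wrist_force: [-0.1, 0.3, -2.0]
opening: 0.086
grasp_force: 58.6
at [0.5369 0.3509 0.2454] yaw 124.3 -> units [-2.572e+00 -1.236e+00  1.000e-03] twist 0.637
169 [-0.0026  0.0043  0.0061] [-0.0444 -0.0259  0.0325] [-0.0285  0.0107  0.0502]
tilt slope [-0.02770946  0.00415006]
```

```bash
python3 -m handwheel '[[[-0.25,-0.12,0,0.05],[-0.5,-0.24,0,0.1],[-0.75,-0.36,0,0.2],[-1,-0.48,0,0.3],[-1,-0.48,0,0.3]]]'; python3 go.py 0.6231 -0.211 0.245 69.5
```

```text
time_s: 8.15
eef_pos: [0.5701, 0.1278, 0.2435]
eef_rot: [-0.001, 0.655, 0.755, -0.001]
wrist_force: [-0.6, 0.1, -1.1]
opening: 0.093
grasp_force: 58.7
at [0.5701 0.1278 0.2435] yaw 98.1 -> units [-1.714  0.023 -0.007] twist 0.333
```

```bash
python3 -m handwheel '[[[-0.25,0,0,0.1],[-0.5,0.01,0,0.2],[-0.75,0.01,0,0.3],[-1,0.01,0,0.333],[-1,0.01,0,0.333]]]'; python3 go.py 0.6231 -0.211 0.245 69.5
```

```text
time_s: 8.78
eef_pos: [0.6016, -0.0682, 0.2437]
eef_rot: [-0.001, 0.821, 0.571, -0.001]
wrist_force: [-0.3, 0.2, -0.9]
opening: 0.088
grasp_force: 58.7
at [ 0.6016 -0.0682  0.2437] yaw 69.7 -> units [-0.633  0.349 -0.007] twist 0.002
```

```bash
python3 -m handwheel '[[[-0.2,0.12,0,0],[-0.45,0.25,0,0],[-0.633,0.35,0,0],[-0.633,0.35,0,0],[-0.633,0.35,0,0]]]'; python3 go.py 0.6231 -0.211 0.15 69.5
cat > chk.py <<'E'
from seg import *
from rack import rackfit
import sys
# panel in hand vs rack, wrist view; t = rack
t=np.array([.5491,-.1861,np.radians(-20.5)])
def rk(p): 
    ex=np.array([np.cos(t[2]),np.sin(t[2])]); ey=np.array([-ex[1],ex[0]]); return np.c_[(p[:,:2]-t[:2])@ex,(p[:,:2]-t[:2])@ey,p[:,2]]
def rep(cam,col):
    c,X,K,P=shot(cam); h,s,v=masks(c)
    m=(((h<6)|(h>174))&(s>150)&(v>50)) if col=="red" else ((h>98)&(h<125)&(s>110)&(v>50))
    p=rk(X[m&(X[...,2]>.04)&(X[...,2]<.4)]); p=p[(abs(p[:,0])<.13)&(abs(p[:,1])<.1)]
    if len(p)>20: print(cam,col,len(p),*[np.percentile(p[:,i],[2,25,50,75,98]).round(4) for i in range(3)])
    return X,c
for cam in("scene","top","wrist"):
    X,c=rep(cam,sys.argv[1]); 
    try:
        f=rackfit(X,c); print("  rackfit",f[0].round(4),f[1].round(1),f[2])
    except Exception as e: print(e)
print("tcp",rk(toolT()[None,:3,3]).round(4))
E
python3 chk.py red
```

```text
time_s: 9.4
eef_pos: [0.6238, -0.2069, 0.2442]
eef_rot: [-0.001, 0.819, 0.573, -0.0]
wrist_force: [0.6, 0.6, -0.9]
opening: 0.083
grasp_force: 58.8
at [ 0.6238 -0.2069  0.2442] yaw 70.0 -> units [-0.021  0.005  0.471] twist 0.005
  rackfit [ 0.5504 -0.1856 -0.3573] 8.7 428
top red 32 [0.0719 0.0725 0.0727 0.0731 0.0736] [-0.0354 -0.0338 -0.0321 -0.0297 -0.0149] [0.1822 0.2019 0.229  0.2458 0.2805]
  rackfit [ 0.5475 -0.1815 -0.4195] 2.5 37
wrist red 5240 [0.0738 0.076  0.0784 0.0807 0.0828] [0.0012 0.0154 0.0288 0.0408 0.0487] [0.2656 0.2937 0.2942 0.2945 0.2953]
  rackfit [ 0.5497 -0.186  -0.3604] 9.1 4356
tcp [[0.0774 0.0068 0.2451]]
```

```bash
python3 -m handwheel '[[[-0.03,0,0.1,0.007],[-0.03,0,0.25,0.007],[-0.03,0,0.4,0.007],[-0.03,0,0.5,0.007],[-0.03,0,0.55,0.007],[-0.03,0,0.6,0.007],[-0.03,0,0.65,0.007],[-0.03,0,0.65,0.007]]]';  python3 go.py 0.623 -0.212 0.082 69.4; python3 chk.py red | grep -E "red|tcp"
```

```text
time_s: 10.55
eef_pos: [0.6215, -0.2144, 0.1146]
eef_rot: [-0.0, 0.823, 0.568, -0.0]
wrist_force: [-0.5, 0.2, -0.8]
opening: 0.089
grasp_force: 58.8
at [ 0.6215 -0.2144  0.1146] yaw 69.3 -> units [0.014 0.003 0.163] twist -0.002
wrist red 5332 [0.0752 0.0773 0.0796 0.0819 0.0841] [-0.0068  0.0074  0.0209  0.0332  0.0407] [0.1296 0.1645 0.165  0.1654 0.1662]
tcp [[ 0.0785 -0.0012  0.116 ]]
```

```bash
python3 -m handwheel '[[[0,-0.003,0.05,0],[0,-0.003,0.1,0],[0,-0.003,0.13,0],[0,-0.003,0.15,0],[0,-0.003,0.15,0]]]'; python3 -m handwheel '[[[0,0,0.01,0],[0,0,0.02,0],[0,0,0.02,0]]]'; python3 chk.py red | grep -E "red|tcp"
```

```text
time_s: 11.32
eef_pos: [0.6211, -0.2142, 0.0848]
eef_rot: [-0.0, 0.823, 0.568, -0.0]
wrist_force: [-0.3, 0.4, -1.2]
opening: 0.087
grasp_force: 58.8
time_s: 11.7
eef_pos: [0.6219, -0.2147, 0.0835]
eef_rot: [0.001, 0.823, 0.568, 0.0]
wrist_force: [-4.0, 0.7, 9.3]
opening: 0.088
grasp_force: 60.5
wrist red 5347 [0.0751 0.0772 0.0795 0.0818 0.084 ] [-0.0069  0.0073  0.0208  0.0331  0.0405] [0.1023 0.1324 0.1329 0.1333 0.134 ]
tcp [[ 0.0782 -0.0013  0.0835]]
```

Contact force is about 9 N and the top edge is at 133 mm, so the panel is fully down. I release it and go back for blue.

```bash
python3 -m handwheel '[[[0,0,0,0],[0,0,0,0],[0,0,0,0]]]' 28; python3 -m handwheel '[[[0,0,-0.2,0],[0,0,-0.5,0],[0,0,-0.8,0],[0,0,-0.8,0],[0,0,-0.8,0]]]'; python3 chk.py red | grep -E "red|tcp"; python3 go.py 0.4506 0.406 0.24 124.2
```

```text
time_s: 12.22
eef_pos: [0.6212, -0.2143, 0.0811]
eef_rot: [-0.0, 0.823, 0.568, -0.0]
wrist_force: [0.2, 0.3, 0.4]
opening: 0.326
grasp_force: 0.0
time_s: 12.85
eef_pos: [0.6211, -0.2142, 0.241]
eef_rot: [-0.0, 0.823, 0.568, -0.0]
wrist_force: [0.1, -0.6, -1.2]
opening: 0.326
grasp_force: 0.0
wrist red 1457 [0.0751 0.0773 0.0795 0.0816 0.0838] [-0.0421 -0.0198  0.0018  0.0227  0.0393] [0.1301 0.1324 0.133  0.1334 0.1343]
tcp [[ 0.0764 -0.001   0.239 ]]
at [ 0.6203 -0.2138  0.239 ] yaw 69.3 -> units [ 2.598 -1.891  0.003] twist -0.639
```

```bash
python3 -m handwheel '[[[0.25,-0.18,0,-0.05],[0.5,-0.36,0,-0.1],[0.75,-0.54,0,-0.2],[1,-0.72,0,-0.3],[1,-0.72,0,-0.3]]]' 85; python3 go.py 0.4505 0.4056 0.20 124.2
```

```text
time_s: 13.62
eef_pos: [0.5555, 0.0278, 0.2399]
eef_rot: [-0.002, 0.673, 0.74, -0.0]
wrist_force: [-0.6, -0.1, 0.4]
opening: 0.997
grasp_force: 0.0
at [0.5555 0.0278 0.2399] yaw 95.4 -> units [ 1.93  -0.344  0.204] twist -0.335
```

```bash
python3 -m handwheel '[[[0.25,-0.05,0,-0.1],[0.5,-0.1,0,-0.2],[0.75,-0.14,0,-0.3],[1,-0.18,0,-0.335],[1,-0.18,0,-0.335]]]'; python3 go.py 0.4505 0.4056 0.20 124.2
```

```text
time_s: 14.25
eef_pos: [0.5029, 0.2218, 0.2401]
eef_rot: [-0.001, 0.469, 0.883, -0.0]
wrist_force: [-0.6, -0.9, 0.1]
opening: 0.993
grasp_force: 0.0
at [0.5029 0.2218 0.2401] yaw 124.0 -> units [0.908 0.297 0.201] twist -0.002
```

```bash
python3 -m handwheel '[[[0.25,0.08,0.05,0],[0.5,0.16,0.1,0],[0.75,0.24,0.15,0],[0.908,0.297,0.2,0],[0.908,0.297,0.2,0],[0.908,0.297,0.2,0]]]'; python3 go.py 0.4505 0.4056 0.108 124.2
python3 - <<'E'
from easel import *
c,X,K,P=shot("wrist","w3.png"); look(X,c)
E
```

```text
time_s: 15.0
eef_pos: [0.4531, 0.4022, 0.2007]
eef_rot: [0.0, 0.471, 0.882, -0.001]
wrist_force: [-0.2, 0.7, -0.4]
opening: 0.996
grasp_force: 0.0
at [0.4531 0.4022 0.2007] yaw 123.7 -> units [ 0.022 -0.001  0.464] twist -0.005easel.py:8: RuntimeWarning: Mean of empty slice.
  q=p.mean(0); U,S,Vt=np.linalg.svd(p-q,full_matrices=False); n=Vt[2]; n=n*np.sign(n[2]); r=(p-q)@n; p=p[abs(r)<max(.002,2*r.std())]
  ret = um.true_divide(
Traceback (most recent call last):
  File "easel.py", line 8, in look
    q=p.mean(0); U,S,Vt=np.linalg.svd(p-q,full_matrices=False); n=Vt[2]; n=n*np.sign(n[2]); r=(p-q)@n; p=p[abs(r)<max(.002,2*r.std())]
                                                                  ~~^^^
IndexError: index 2 is out of bounds for axis 0 with size 0
```

```bash
sed -i 's/p=X\[m&ok\]$/p=X[m\&ok]\n        if len(p)<50: continue/' easel.py; python3 - <<'E'
from easel import *
d=np.load("pics/wrist.npz"); look(d["X"],d["c"])
E
```

```text
blue 8163 q [0.4428 0.4017 0.1028] tilt 49.8 yaw 34.0 resid 0.0005
  width 0.0819 height 0.0792 topfront mid [0.425  0.3889 0.1287]
```

```bash
python3 -m handwheel '[[[0.02,0.005,0.2,-0.004],[0.025,0.005,0.4,-0.004],[0.025,0.005,0.464,-0.004],[0.025,0.005,0.464,-0.004],[0.025,0.005,0.464,-0.004]]]'; python3 -m handwheel '[[[0,0.03,0,0],[0,0.06,0,0],[0,0.09,0,0],[0,0.12,0,0],[0,0.15,0,0],[0,0.18,0,0],[0,0.2,0,0],[0,0.2,0,0]]]' 50; python3 go.py 0.4863 0.4304 0.107 124.2
```

```text
time_s: 15.68
eef_pos: [0.4517, 0.4087, 0.1105]
eef_rot: [0.001, 0.468, 0.884, 0.001]
wrist_force: [-0.1, 0.4, 0.6]
opening: 0.997
grasp_force: 0.0
time_s: 16.68
eef_pos: [0.4836, 0.431, 0.1084]
eef_rot: [0.0, 0.468, 0.884, 0.0]
wrist_force: [0.0, -0.2, 0.4]
opening: 0.585
grasp_force: 0.0
at [0.4836 0.431  0.1084] yaw 124.2 -> units [-0.01   0.01   0.007] twist -0.0
```

```bash
python3 -m handwheel '[[[-0.005,0,0.01,0],[-0.01,0,0.01,0],[-0.01,0,0.01,0],[-0.01,0,0.01,0],[-0.01,0,0.01,0],[-0.01,0,0.01,0],[-0.01,0,0.01,0],[-0.01,0,0.01,0]]]' 0; python3 -m handwheel '[[[0,0,-0.1,0],[0,0,-0.25,0],[0,0,-0.5,0],[0,0,-0.7,0],[0,0,-0.7,0],[0,0,-0.7,0]]]'; python3 go.py 0.5735 -0.1952 0.247 69.4
python3 - <<'E'
from seg import *
c,X,K,P=shot("scene"); h,s,v=masks(c)
m=(h>98)&(h<125)&(s>110)&(v>50)&(X[...,2]>.1)&(X[...,0]>.35)&(X[...,0]<.65)&(X[...,1]>.25)&(X[...,1]<.55); p=X[m]
ex=np.array([.828,.561]);ey=np.array([-.561,.828]); T=toolT(); 
u=(p[:,:2]-T[:2,3])@ex; w=(p[:,:2]-T[:2,3])@ey; z=p[:,2]-T[2,3]
print(len(p),*[np.percentile(a,[2,50,98]).round(4) for a in(u,w,z)]); print("tilt slope",np.polyfit(z,u,1))
E
```

```text
time_s: 17.68
eef_pos: [0.4842, 0.429, 0.1063]
eef_rot: [-0.0, 0.468, 0.884, -0.0]
wrist_force: [-2.2, -2.7, 1.3]
opening: 0.086
grasp_force: 58.9
time_s: 18.42
eef_pos: [0.4845, 0.4294, 0.247]
eef_rot: [0.0, 0.468, 0.884, 0.001]
wrist_force: [-0.6, -0.3, -1.5]
opening: 0.088
grasp_force: 58.8
at [0.4845 0.4294 0.247 ] yaw 124.2 -> units [-2.834e+00 -1.386e+00 -2.000e-03] twist 0.637
221 [-0.0022  0.0043  0.0405] [-0.0425 -0.0217  0.054 ] [-0.0282  0.013   0.3183]
tilt slope [0.07570807 0.00347118]
```

```bash
python3 -m handwheel '[[[-0.25,-0.12,0,0.05],[-0.5,-0.24,0,0.1],[-0.75,-0.36,0,0.2],[-1,-0.48,0,0.3],[-1,-0.48,0,0.3]]]'; python3 go.py 0.5735 -0.1952 0.247 69.4
```

```text
time_s: 19.1
eef_pos: [0.5174, 0.2064, 0.2449]
eef_rot: [-0.001, 0.656, 0.755, -0.001]
wrist_force: [0.3, 0.1, -0.9]
opening: 0.087
grasp_force: 58.9
at [0.5174 0.2064 0.2449] yaw 98.1 -> units [-2.027 -0.004 -0.009] twist 0.333
```

```bash
python3 -m handwheel '[[[-0.25,0,0,0.1],[-0.5,0,-0.01,0.2],[-0.75,0,-0.01,0.3],[-1,0,-0.01,0.333],[-1,0,-0.01,0.333]]]'; python3 go.py 0.5735 -0.1952 0.247 69.4
```

```text
time_s: 19.73
eef_pos: [0.5467, 0.0099, 0.2473]
eef_rot: [-0.001, 0.821, 0.571, -0.001]
wrist_force: [-0.4, 1.0, -0.4]
opening: 0.086
grasp_force: 58.9
at [0.5467 0.0099 0.2473] yaw 69.6 -> units [-0.915  0.483  0.001] twist 0.002
```

```bash
python3 -m handwheel '[[[-0.25,0.13,0,0],[-0.5,0.27,0,0],[-0.75,0.4,0,0],[-0.91,0.483,0,0],[-0.91,0.483,0,0],[-0.91,0.483,0,0]]]'; python3 chk.py blue;python3 go.py 0.5735 -0.1952 0.082 69.4
```

```text
time_s: 20.48
eef_pos: [0.5743, -0.1903, 0.2475]
eef_rot: [-0.001, 0.82, 0.573, -0.0]
wrist_force: [-0.1, 0.9, -1.0]
opening: 0.084
grasp_force: 58.9
  rackfit [ 0.5497 -0.1859 -0.3547] 15.6 405
  rackfit [ 0.5484 -0.1843 -0.3801] 4.1 68
wrist blue 5428 [0.0218 0.0239 0.0262 0.0285 0.0306] [-0.0014  0.0132  0.0273  0.0399  0.0485] [0.2788 0.296  0.2965 0.2969 0.2977]
  rackfit [ 0.5497 -0.186  -0.3545] 5.1 3352
tcp [[0.0253 0.0049 0.2483]]
at [ 0.5745 -0.1903  0.2483] yaw 69.9 -> units [-0.025  0.004  0.832] twist 0.006
```

```bash
python3 -m handwheel '[[[-0.03,0,0.1,0.007],[-0.03,0,0.25,0.007],[-0.03,0,0.4,0.007],[-0.03,0,0.5,0.007],[-0.03,0,0.55,0.007],[-0.03,0,0.6,0.007],[-0.03,0,0.65,0.007],[-0.03,0,0.65,0.007]]]';  python3 go.py 0.5735 -0.1952 0.083 69.4; python3 chk.py blue | grep -E "blue|tcp"
```

```text
time_s: 21.62
eef_pos: [0.5719, -0.1977, 0.1178]
eef_rot: [-0.001, 0.823, 0.568, -0.0]
wrist_force: [-0.6, 0.1, -0.8]
opening: 0.085
grasp_force: 58.9
at [ 0.5719 -0.1977  0.1178] yaw 69.2 -> units [0.014 0.003 0.174] twist -0.003
wrist blue 5333 [0.023  0.025  0.0274 0.0297 0.0318] [-0.0093  0.0052  0.0191  0.0316  0.0403] [0.1486 0.1668 0.1673 0.1677 0.1684]
tcp [[ 0.0262 -0.003   0.119 ]]
```

```bash
python3 -m handwheel '[[[0,-0.003,0.05,0],[0,-0.003,0.1,0],[0,-0.003,0.13,0],[0,-0.003,0.16,0],[0,-0.003,0.16,0]]]'; python3 -m handwheel '[[[0,0,0.01,0],[0,0,0.02,0],[0,0,0.02,0]]]'; python3 chk.py blue | grep -E "blue|tcp"
```

```text
time_s: 22.4
eef_pos: [0.5713, -0.1974, 0.0858]
eef_rot: [-0.001, 0.823, 0.568, -0.0]
wrist_force: [0.3, 0.1, -1.3]
opening: 0.088
grasp_force: 58.9
time_s: 22.78
eef_pos: [0.5723, -0.1979, 0.0845]
eef_rot: [0.001, 0.823, 0.568, 0.0]
wrist_force: [-3.9, 1.6, 10.4]
opening: 0.086
grasp_force: 60.6
wrist blue 5438 [0.0228 0.0249 0.0272 0.0295 0.0316] [-0.0095  0.0055  0.0196  0.0323  0.0405] [0.1154 0.1324 0.1329 0.1333 0.1341]
tcp [[ 0.0259 -0.003   0.0845]]
```

```bash
python3 -m handwheel '[[[0,0,0,0],[0,0,0,0],[0,0,0,0]]]' 28; python3 -m handwheel '[[[0,0,-0.2,0],[0,0,-0.5,0],[0,0,-0.8,0],[0,0,-0.8,0],[0,0,-0.8,0]]]'; python3 chk.py blue | grep -E "blue|tcp";python3 chk.py red | grep -E "red"; python3 go.py 0.46 -0.46 0.25 105
```

```text
time_s: 23.3
eef_pos: [0.5716, -0.1976, 0.0824]
eef_rot: [-0.0, 0.823, 0.568, -0.0]
wrist_force: [0.1, 0.4, 0.1]
opening: 0.33
grasp_force: 0.0
time_s: 23.92
eef_pos: [0.5714, -0.1975, 0.242]
eef_rot: [-0.0, 0.823, 0.568, -0.0]
wrist_force: [-0.6, 0.1, -0.1]
opening: 0.327
grasp_force: 0.0
wrist blue 1452 [0.0097 0.0245 0.0266 0.0293 0.0314] [-0.0415 -0.0194  0.002   0.0222  0.0394] [0.1313 0.1326 0.1331 0.1335 0.2807]
tcp [[ 0.0241 -0.0027  0.2402]]
top red 49 [0.0725 0.0732 0.0735 0.076  0.0802] [0.0178 0.0225 0.0269 0.0312 0.0375] [0.0584 0.0952 0.125  0.1318 0.1354]
wrist red 3336 [0.0747 0.075  0.0753 0.0789 0.0836] [-0.041  -0.0197  0.0017  0.0217  0.039 ] [0.0455 0.0911 0.1247 0.1328 0.1341]
at [ 0.5711 -0.1974  0.241 ] yaw 69.2 -> units [-1.425 -0.052 -0.046] twist -0.417
```

Both panels are seated with their top edges at 133 mm. Next is a closer look at the blower.

```bash
python3 -m handwheel '[[[-0.25,0,-0.05,-0.1],[-0.5,0,-0.05,-0.2],[-0.75,-0.02,-0.05,-0.3],[-1,-0.02,-0.05,-0.4],[-1,-0.03,-0.05,-0.417],[-1,-0.03,-0.05,-0.417]]]' 40; python3 -m handwheel '[[[-0.2,-0.1,0,0],[-0.35,-0.2,0,0],[-0.35,-0.24,0,0],[-0.35,-0.24,0,0]]]'; python3 go.py 0.46 -0.46 0.25 105
cat > blow.py <<'E'
from seg import *
from scipy.optimize import least_squares
import sys
c,X,K,P=shot("wrist",sys.argv[1]); h,s,v=masks(c)
b=(X[...,2]>0.055)&(X[...,2]<0.135)&(X[...,0]<.5)&(X[...,0]>.33)&(X[...,1]<-.26)&(X[...,1]>-.46)
lo=b&(X[...,2]<.066)
print("green");blobs(lo&(h>45)&(h<85)&(s>110)&(v>40),X,30)
print("grey");blobs(lo&(s<80)&(v>40),X,30)
print("light lever");blobs(b&(X[...,2]>.066)&(X[...,2]<.09)&(s<80)&(v>70),X,20)
print("white");blobs(b&(X[...,2]>.066)&(X[...,2]<.09)&(s<60)&(v>170),X,5)
print("knob");blobs(b&(X[...,2]>.111)&(X[...,2]<.12),X,20)
i=c[...,::-1]; cv2.imwrite("pics/"+sys.argv[1],i)
E
python3 blow.py w4.png
```

```text
time_s: 24.98
eef_pos: [0.4947, -0.382, 0.2518]
eef_rot: [-0.001, 0.609, 0.793, 0.0]
wrist_force: [0.7, 1.8, 0.4]
opening: 0.468
grasp_force: 0.0
time_s: 25.48
eef_pos: [0.4671, -0.4611, 0.2522]
eef_rot: [-0.0, 0.609, 0.793, 0.0]
wrist_force: [-0.2, 0.5, -0.0]
opening: 0.469
grasp_force: 0.0
at [ 0.4671 -0.4611  0.2522] yaw 105.0 -> units [ 0.014 -0.033  0.011] twist 0.0
green
  px [266.   7.] 335 xyz [ 0.395 -0.341  0.062] lo [ 0.386 -0.347  0.061] hi [ 0.402 -0.335  0.064]
grey
  px [230.  31.] 401 xyz [ 0.37  -0.366  0.062] lo [ 0.362 -0.374  0.061] hi [ 0.377 -0.359  0.064]
  px [211.  72.] 373 xyz [ 0.359 -0.402  0.062] lo [ 0.352 -0.41   0.061] hi [ 0.367 -0.394  0.064]
light lever
  px [304.  77.] 1453 xyz [ 0.438 -0.387  0.071] lo [ 0.428 -0.415  0.066] hi [ 0.452 -0.356  0.072]
white
  px [304.  71.] 1110 xyz [ 0.437 -0.38   0.071] lo [ 0.428 -0.406  0.069] hi [ 0.446 -0.356  0.072]
knob
  px [306.  15.] 705 xyz [ 0.431 -0.346  0.116] lo [ 0.422 -0.355  0.114] hi [ 0.439 -0.338  0.117]
```

View pics/w4.png

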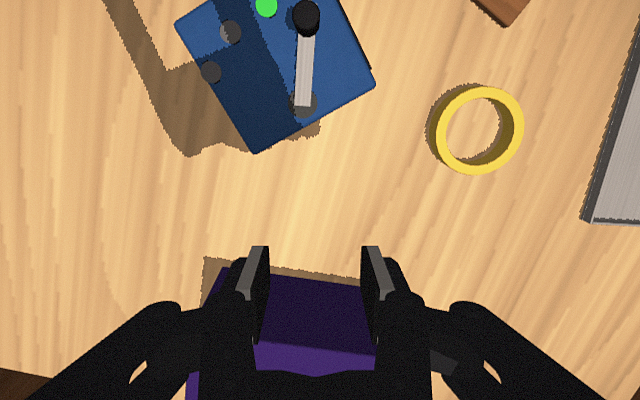

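The view shows the green disc cut at the top (266,7), grey discs at (230,31) and (211,72), the knob at (306,17) and the hinge end at (304,105).

```bash
python3 - <<'E'
import numpy as np
from scipy.optimize import least_squares
D=np.array([[.395,-.339],[.370,-.3665],[.3593,-.402]]);Kb=np.array([.4308,-.346])
def f(t):
    a=t[2]+np.array([0,.45,.9]); r=(t[:2]+.083*np.c_[np.cos(a),np.sin(a)]-D).ravel()
    return np.r_[r,t[:2]+.062*np.array([np.cos(t[3]),np.sin(t[3])])-Kb]
r=least_squares(f,[.4415,-.408,2.16,1.75]); t=r.x; print(t[:2],np.degrees(t[2:]),"resid mm",(r.fun*1000).round(1))
for th in np.linspace(t[3],t[2],5): print(np.degrees(th).round(1),(t[:2]+.062*np.array([np.cos(th),np.sin(th)])).round(4))
E
python3 go.py 0.4308 -0.346 0.15 99
```

```text
[ 0.44231181 -0.40707992] [124.88197663 100.67337006] resid mm [-0.2  0.  -0.   0.1  0.2  0.1  0.  -0.2]
100.7 [ 0.4308 -0.3462]
106.7 [ 0.4245 -0.3477]
112.8 [ 0.4183 -0.3499]
118.8 [ 0.4124 -0.3528]
124.9 [ 0.4069 -0.3562]
at [ 0.4674 -0.4609  0.2524] yaw 105.1 -> units [ 0.602 -0.028  0.512] twist 0.07
```

```bash
python3 -m handwheel '[[[0.15,0,0.1,0.05],[0.4,-0.02,0.2,0.05],[0.6,-0.028,0.3,0.05],[0.602,-0.028,0.45,0.05],[0.602,-0.028,0.51,0.05],[0.602,-0.028,0.51,0.05]]]' 45;python3 go.py 0.4308 -0.346 0.093 100.7
```

```text
time_s: 26.28
eef_pos: [0.4304, -0.347, 0.1501]
eef_rot: [-0.001, 0.638, 0.77, 0.0]
wrist_force: [0.3, -0.7, 0.2]
opening: 0.532
grasp_force: 0.0
at [ 0.4304 -0.347   0.1501] yaw 100.8 -> units [0.004 0.003 0.286] twist 0.001
```

```bash
python3 -m handwheel '[[[0.004,0.003,0.15,0],[0.004,0.003,0.285,0],[0.004,0.003,0.285,0]]]'; python3 -m handwheel '[[[0,0,0,0],[0,0,0,0],[0,0,0,0]]]' 24;  python3 -m handwheel '[[[-0.002,-0.032,0,-0.07],[-0.007,-0.064,0,-0.14],[-0.015,-0.096,0,-0.21],[-0.027,-0.127,0,-0.28],[-0.031,-0.136,0,-0.3],[-0.031,-0.136,0,-0.3]]]'; python3 blow.py w5.png
```

```text
time_s: 26.65
eef_pos: [0.4302, -0.3463, 0.0926]
eef_rot: [-0.001, 0.638, 0.77, 0.0]
wrist_force: [-0.2, -0.6, 0.6]
opening: 0.533
grasp_force: 0.0
time_s: 27.02
eef_pos: [0.4311, -0.3473, 0.0946]
eef_rot: [0.001, 0.638, 0.77, -0.0]
wrist_force: [-0.8, -0.1, 0.6]
opening: 0.279
grasp_force: 0.0
time_s: 27.78
eef_pos: [0.4052, -0.3581, 0.0939]
eef_rot: [0.0, 0.451, 0.893, -0.0]
wrist_force: [0.6, 0.3, 0.6]
opening: 0.278
grasp_force: 0.4
green
  px [318. 193.] 783 xyz [ 0.392 -0.337  0.062] lo [ 0.386 -0.346  0.061] hi [ 0.402 -0.331  0.063]
grey
  px [245. 211.] 994 xyz [ 0.37  -0.366  0.062] lo [ 0.362 -0.374  0.061] hi [ 0.377 -0.358  0.064]
  px [191. 252.] 910 xyz [ 0.36  -0.402  0.062] lo [ 0.352 -0.41   0.061] hi [ 0.367 -0.394  0.063]
  px [297. 327.] 47 xyz [ 0.43  -0.406  0.063] lo [ 0.429 -0.41   0.061] hi [ 0.431 -0.403  0.066]
  px [332. 327.] 35 xyz [ 0.445 -0.394  0.063] lo [ 0.442 -0.395  0.061] hi [ 0.449 -0.393  0.066]
light lever
  px [320. 216.] 670 xyz [ 0.398 -0.344  0.07 ] lo [ 0.393 -0.352  0.067] hi [ 0.407 -0.337  0.072]
  px [315. 340.] 1582 xyz [ 0.439 -0.403  0.07 ] lo [ 0.428 -0.417  0.066] hi [ 0.453 -0.39   0.072]
white
  px [315. 334.] 912 xyz [ 0.437 -0.399  0.071] lo [ 0.427 -0.409  0.07 ] hi [ 0.446 -0.389  0.072]
knob
  px [268. 283.] 543 xyz [ 0.387 -0.36   0.115] lo [ 0.382 -0.372  0.111] hi [ 0.402 -0.357  0.12 ]
  px [328. 291.] 2674 xyz [ 0.408 -0.353  0.115] lo [ 0.398 -0.363  0.112] hi [ 0.421 -0.339  0.118]
```

```bash
python3 -m handwheel '[[[0,0,-0.1,0],[0,0,-0.3,0],[-0.1,0,-0.6,0],[-0.3,0,-0.75,0],[-0.35,0,-0.75,0],[-0.35,0,-0.75,0]]]' 40; python3 blow.py w6.png; python3 - <<'E'
import cv2
i=cv2.imread("pics/w6.png"); cv2.imwrite("pics/w6c.png",cv2.resize(i[0:200,200:440],(720,600),interpolation=cv2.INTER_CUBIC))
E
```

```text
time_s: 28.58
eef_pos: [0.4461, -0.4136, 0.2418]
eef_rot: [-0.001, 0.45, 0.893, 0.001]
wrist_force: [0.7, 0.6, -1.6]
opening: 0.467
grasp_force: 0.0
green
  px [316.  61.] 287 xyz [ 0.392 -0.337  0.062] lo [ 0.386 -0.346  0.061] hi [ 0.402 -0.331  0.064]
grey
  px [273.  73.] 390 xyz [ 0.369 -0.366  0.062] lo [ 0.362 -0.374  0.061] hi [ 0.377 -0.359  0.064]
  px [240. 101.] 366 xyz [ 0.359 -0.402  0.062] lo [ 0.351 -0.41   0.061] hi [ 0.367 -0.394  0.064]
light lever
  px [318.  72.] 182 xyz [ 0.398 -0.344  0.07 ] lo [ 0.394 -0.351  0.068] hi [ 0.406 -0.337  0.072]
  px [316. 143.] 1324 xyz [ 0.432 -0.393  0.071] lo [ 0.413 -0.416  0.066] hi [ 0.452 -0.367  0.072]
white
  px [324.  74.] 31 xyz [ 0.404 -0.342  0.071] lo [ 0.402 -0.345  0.069] hi [ 0.406 -0.34   0.072]
  px [323. 109.] 26 xyz [ 0.419 -0.365  0.071] lo [ 0.418 -0.368  0.069] hi [ 0.423 -0.362  0.072]
  px [315. 159.] 211 xyz [ 0.44  -0.403  0.071] lo [ 0.432 -0.41   0.069] hi [ 0.447 -0.395  0.072]
knob
  px [317.  91.] 626 xyz [ 0.407 -0.356  0.116] lo [ 0.399 -0.364  0.114] hi [ 0.415 -0.347  0.117]
```

View pics/w6c.png

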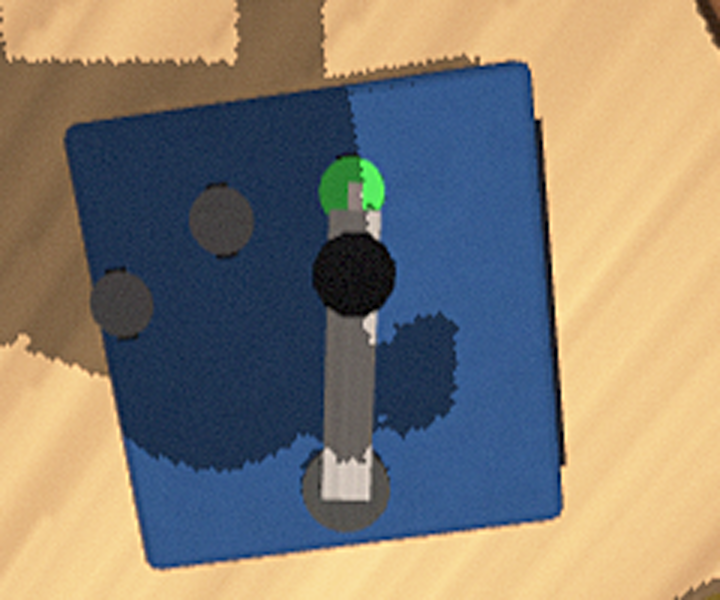

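The crop shows the white pointer tip at (354,185), on the green disc centred at (352,190). The knob measures (0.407,-0.356), as computed. The lever is done, so jars next.

```bash
python3 go.py 0.46 0.06 0.30 119
```

```text
at [ 0.4457 -0.4129  0.2412] yaw 126.5 -> units [ 1.86   1.463 -0.286] twist 0.087
```

```bash
python3 -m handwheel '[[[0.1,0.07,-0.2,0],[0.3,0.2,-0.3,0.04],[0.5,0.38,-0.3,0.087],[0.7,0.55,-0.3,0.087],[0.9,0.7,-0.3,0.087],[1,0.79,-0.3,0.087],[1,0.79,-0.3,0.087]]]' 55; python3 go.py 0.46 0.06 0.30 119
```

```text
time_s: 29.5
eef_pos: [0.4535, -0.1568, 0.3019]
eef_rot: [-0.001, 0.506, 0.862, 0.0]
wrist_force: [0.2, -0.2, 1.2]
opening: 0.645
grasp_force: 0.0
at [ 0.4535 -0.1568  0.3019] yaw 119.2 -> units [0.931 0.557 0.011] twist 0.002
```

```bash
python3 -m handwheel '[[[0.25,0.15,0,0],[0.5,0.3,0,0],[0.75,0.45,0,0],[0.93,0.557,0,0],[0.93,0.557,0,0],[0.93,0.557,0,0]]]'
cat > jars.py <<'E'
from seg import *
import sys
def jars(cam):
    c,X,K,P=shot(cam,sys.argv[1] if cam=="wrist" and len(sys.argv)>1 else None); Z=X[...,2]
    print(cam); m=(Z>.086)&(Z<.104)&(X[...,0]>.2)&(X[...,0]<.72)&(X[...,1]>-.06)&(X[...,1]<.45)
    n,l,s,ce=cv2.connectedComponentsWithStats(m.astype(np.uint8))
    for i in range(1,n):
        if s[i,4]<25: continue
        p=X[l==i]; (cx,cy),r=cv2.minEnclosingCircle((p[:,:2]*1000).astype(np.float32))
        if 14<r<23: print("  px",ce[i].round(0),s[i,4],"rgb",np.median(c[l==i],0),"mean",p.mean(0).round(4),"circ",round(cx,1),round(cy,1),"r",round(r,1),"ztop",np.percentile(p[:,2],90).round(4))
    # square body shoulder
    hsv=masks(c); return c,X
if __name__=="__main__":
    for cam in("wrist","top","scene"):
        c,X=jars(cam)
        sq=(abs(X[...,0]-.423)<.045)&(abs(X[...,1]-.133)<.045)&(X[...,2]>.058)&(X[...,2]<.070)
        p=X[sq][:,:2]*1000
        if len(p)>15: print("  shoulder",len(p),cv2.minAreaRect(p.astype(np.float32)))
E
python3 jars.py w7.png
```

```text
time_s: 30.25
eef_pos: [0.4615, 0.0565, 0.3027]
eef_rot: [-0.001, 0.508, 0.862, -0.001]
wrist_force: [0.7, -0.4, -0.1]
opening: 0.642
grasp_force: 0.0
wrist
  px [323.  39.] 1395 rgb [ 48.  89. 159.] mean [0.4147 0.1581 0.0988] circ 414.7 158.2 r 17.9 ztop 0.0999
  shoulder 873 ((414.59832763671875, 157.95745849609375), (45.25932312011719, 46.00957107543945), 77.21414184570312)
top
  px [254. 247.] 117 rgb [35. 54. 95.] mean [0.413  0.1545 0.0976] circ 413.3 156.3 r 17.2 ztop 0.1004
  px [207. 273.] 150 rgb [41. 77. 42.] mean [0.343  0.2755 0.0955] circ 343.1 276.1 r 18.3 ztop 0.0982
  px [209. 315.] 125 rgb [67. 36. 75.] mean [0.2362 0.2649 0.0957] circ 235.7 262.6 r 17.6 ztop 0.0987
  shoulder 102 ((412.5495300292969, 154.35540771484375), (38.4378776550293, 45.69857406616211), 76.65522003173828)
scene
  px [398. 138.] 66 rgb [ 96.5  49.  106. ] mean [0.2396 0.2602 0.0938] circ 235.9 261.9 r 19.8 ztop 0.0972
  px [407. 156.] 77 rgb [ 54. 107.  44.] mean [0.3474 0.2754 0.0939] circ 344.6 275.5 r 18.4 ztop 0.0973
  px [389. 165.] 71 rgb [56. 43. 31.] mean [0.3888 0.2107 0.091 ] circ 386.5 210.9 r 19.4 ztop 0.0929
  px [373. 169.] 90 rgb [ 59.  75. 128.] mean [0.4183 0.1567 0.0958] circ 414.8 156.9 r 18.8 ztop 0.0991
  shoulder 78 ((418.8533935546875, 156.56040954589844), (45.03165054321289, 41.340736389160156), 78.22990417480469)
```

View pics/w7.png

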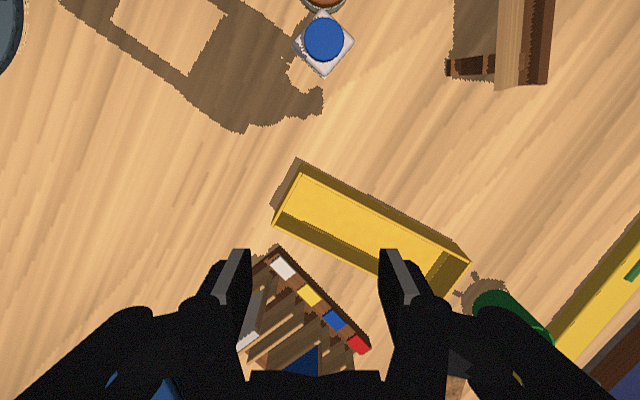

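The square bottle has been knocked aside: it is now at (323,39) in the image, (0.4147,0.158) in the world, yaw 77°, close to amber. I take it first, straight from the new reading.

```bash
python3 go.py 0.4147 0.158 0.17 77.2
```

```text
at [0.4619 0.0559 0.3031] yaw 118.9 -> units [0.561 0.041 0.666] twist 0.485
```

```bash
python3 -m handwheel '[[[0.15,0.01,0.1,0.12],[0.4,0.03,0.2,0.24],[0.56,0.04,0.4,0.36],[0.56,0.04,0.6,0.485],[0.56,0.04,0.66,0.485],[0.56,0.04,0.66,0.485]]]' 55; python3 jars.py | head -12; python3 go.py 0.4147 0.158 0.08 77.2
```

```text
time_s: 31.15
eef_pos: [0.4148, 0.1583, 0.1715]
eef_rot: [-0.0, 0.78, 0.626, -0.0]
wrist_force: [-0.0, 0.2, 0.5]
opening: 0.649
grasp_force: 0.0
wrist
  px [141.  36.] 3991 rgb [ 55. 132.  69.] mean [0.3455 0.2766 0.0962] circ 343.9 276.8 r 18.1 ztop 0.0977
  px [  6. 110.] 593 rgb [59. 28. 67.] mean [0.251  0.2568 0.0908] circ 245.1 258.6 r 14.9 ztop 0.0952
  px [248. 133.] 2794 rgb [31. 28. 29.] mean [0.3873 0.2131 0.0927] circ 386.7 212.6 r 18.0 ztop 0.0937
  px [313. 208.] 2605 rgb [25. 50. 92.] mean [0.4151 0.1605 0.0981] circ 414.6 158.8 r 17.9 ztop 0.0996
  shoulder 1135 ((414.769775390625, 159.12184143066406), (45.540584564208984, 46.02821350097656), 76.6954345703125)
top
  px [210. 274.] 70 rgb [36.  75.  40.5] mean [0.3394 0.2687 0.0949] circ 338.0 268.0 r 14.7 ztop 0.0974
  px [211. 315.] 153 rgb [64. 34. 74.] mean [0.2359 0.2609 0.096 ] circ 235.3 262.0 r 17.8 ztop 0.0992
scene
  px [398. 138.] 66 rgb [ 95.5  47.  107. ] mean [0.2396 0.2599 0.0938] circ 235.5 259.5 r 20.3 ztop 0.0968
  px [407. 156.] 74 rgb [ 53.  106.5  44. ] mean [0.3468 0.2752 0.0941] circ 343.8 276.0 r 18.3 ztop 0.0971
at [0.4161 0.1587 0.1732] yaw 77.4 -> units [-0.005 -0.007  0.466] twist 0.002
```

```bash
python3 -m handwheel '[[[0,-0.004,0.2,0],[0,-0.004,0.35,0],[0,-0.004,0.46,0],[0,-0.004,0.46,0]]]'; python3 -m handwheel '[[[0,0,0,0],[0,0,0,0],[0,0,0,0],[0,0,0,0]]]' 0; python3 -m handwheel '[[[0,0,-0.15,0],[0,0,-0.4,0],[0,0,-0.65,0],[0,0,-0.65,0],[0,0,-0.65,0]]]'; python3 go.py 0.637 -0.004 0.21 90.4
```

```text
time_s: 31.8
eef_pos: [0.4136, 0.159, 0.0793]
eef_rot: [-0.0, 0.781, 0.625, -0.001]
wrist_force: [0.1, -0.1, -0.4]
opening: 0.643
grasp_force: 0.0
time_s: 32.3
eef_pos: [0.415, 0.1594, 0.0813]
eef_rot: [0.001, 0.781, 0.625, 0.001]
wrist_force: [-2.5, -0.1, 7.7]
opening: 0.399
grasp_force: 59.5
time_s: 32.92
eef_pos: [0.4134, 0.1593, 0.2092]
eef_rot: [0.0, 0.781, 0.625, -0.0]
wrist_force: [0.1, 0.2, -3.1]
opening: 0.401
grasp_force: 60.7
at [0.4134 0.1593 0.2092] yaw 77.3 -> units [-0.552  1.27  -0.004] twist -0.152
```

```bash
python3 -m handwheel '[[[-0.12,0.27,0,-0.08],[-0.24,0.54,0,-0.15],[-0.35,0.8,0,-0.153],[-0.44,1,0,-0.153],[-0.44,1,0,-0.153]]]'; python3 go.py 0.637 -0.004 0.21 90.4
```

```text
time_s: 33.55
eef_pos: [0.5902, 0.0273, 0.2065]
eef_rot: [-0.001, 0.705, 0.709, -0.001]
wrist_force: [-0.2, 0.7, -2.2]
opening: 0.401
grasp_force: 61.1
at [0.5902 0.0273 0.2065] yaw 90.3 -> units [-0.158  0.233 -0.019] twist -0.001
```

```bash
python3 -m handwheel '[[[-0.08,0.12,0,0],[-0.158,0.233,0,0],[-0.158,0.233,0.1,0],[-0.158,0.233,0.3,0],[-0.158,0.233,0.5,0],[-0.158,0.233,0.57,0],[-0.158,0.233,0.6,0],[-0.158,0.233,0.6,0]]]'; python3 go.py 0.637 -0.004 0.084 90.4
```

```text
time_s: 34.55
eef_pos: [0.6368, -0.0014, 0.0902]
eef_rot: [0.0, 0.704, 0.71, 0.0]
wrist_force: [0.7, 0.1, -1.8]
opening: 0.402
grasp_force: 61.3
at [ 0.6368 -0.0014  0.0902] yaw 90.5 -> units [-0.013  0.001  0.031] twist 0.001
```

```bash
python3 -m handwheel '[[[-0.012,0,0.01,0],[-0.012,0,0.02,0],[-0.012,0,0.027,0],[-0.012,0,0.027,0]]]';  python3 -m handwheel '[[[0,0,0.004,0],[0,0,0.008,0],[0,0,0.008,0]]]'; python3 go.py 0.637 -0.004 0.084 90.4
```

```text
time_s: 35.05
eef_pos: [0.637, -0.0043, 0.0854]
eef_rot: [0.001, 0.704, 0.71, 0.0]
wrist_force: [-2.2, 0.1, 6.2]
opening: 0.401
grasp_force: 61.9
time_s: 35.42
eef_pos: [0.6372, -0.0043, 0.0853]
eef_rot: [0.001, 0.704, 0.71, 0.0]
wrist_force: [-7.5, 0.2, 14.9]
opening: 0.404
grasp_force: 63.1
at [ 0.6372 -0.0043  0.0853] yaw 90.5 -> units [ 0.002 -0.001  0.007] twist 0.001
```

Contact is confirmed. I release it and go for amber with the fingers across the line of jars.

```bash
python3 -m handwheel '[[[0,0,-0.005,0],[0,0,-0.005,0],[0,0,-0.005,0]]]' 55; python3 -m handwheel '[[[0,0,-0.2,0],[0,0,-0.5,0],[0,0,-0.6,0],[0,0,-0.6,0]]]'; python3 jars.py | head -12; python3 go.py 0.3868 0.2127 0.18 119
```

```text
time_s: 35.8
eef_pos: [0.6364, -0.004, 0.0832]
eef_rot: [-0.0, 0.704, 0.71, -0.0]
wrist_force: [-0.4, -0.1, -0.7]
opening: 0.645
grasp_force: 0.0
time_s: 36.3
eef_pos: [0.6375, -0.0042, 0.2051]
eef_rot: [0.001, 0.704, 0.71, 0.001]
wrist_force: [-0.2, -0.0, -0.8]
opening: 0.643
grasp_force: 0.0
wrist
  px [312. 195.] 2059 rgb [ 31.  58. 105.] mean [ 0.637  -0.0034  0.1017] circ 637.1 -5.4 r 18.1 ztop 0.1035
top
  px [232. 257.] 142 rgb [34. 29. 25.] mean [0.3856 0.2117 0.0919] circ 385.6 211.6 r 17.6 ztop 0.0942
  px [207. 273.] 149 rgb [44. 81. 44.] mean [0.3429 0.2756 0.0958] circ 342.8 276.4 r 18.0 ztop 0.0985
  px [211. 315.] 158 rgb [71. 39. 79.] mean [0.2359 0.2614 0.0959] circ 235.3 262.0 r 18.1 ztop 0.0991
scene
  px [398. 138.] 64 rgb [ 99.   51.  108.5] mean [0.2394 0.2606 0.0939] circ 237.2 261.6 r 19.0 ztop 0.0969
  px [407. 156.] 78 rgb [ 55. 108.  45.] mean [0.3472 0.2751 0.0936] circ 343.6 276.5 r 21.3 ztop 0.0964
  px [389. 165.] 70 rgb [56. 44. 31.] mean [0.3886 0.2108 0.0911] circ 386.8 210.7 r 17.7 ztop 0.0933
  px [322. 220.] 136 rgb [94.5 80.  75. ] mean [ 0.6409 -0.0059  0.0989] circ 636.8 -6.7 r 18.7 ztop 0.1028
at [ 0.6351 -0.0038  0.2008] yaw 90.5 -> units [ 1.093 -1.232  0.11 ] twist -0.332
```

```bash
python3 -m handwheel '[[[0.22,-0.25,0,-0.1],[0.45,-0.5,0,-0.2],[0.66,-0.75,0,-0.3],[0.88,-1,0.05,-0.33],[0.88,-1,0.05,-0.33],[0.88,-1,0.05,-0.33]]]'; python3 go.py 0.3862 0.2122 0.15 119
```

```text
time_s: 37.2
eef_pos: [0.4341, 0.1706, 0.1923]
eef_rot: [-0.001, 0.508, 0.861, -0.001]
wrist_force: [0.3, 0.6, 0.6]
opening: 0.645
grasp_force: 0.0
at [0.4341 0.1706 0.1923] yaw 118.9 -> units [ 0.298 -0.108  0.212] twist -0.001
```

```bash
python3 -m handwheel '[[[0.15,-0.05,0,0],[0.3,-0.108,0.1,0],[0.3,-0.108,0.18,0],[0.3,-0.108,0.18,0]]]'; python3 jars.py | head -5; python3 go.py 0.3862 0.2122 0.076 119
```

```text
time_s: 37.7
eef_pos: [0.3875, 0.2114, 0.1562]
eef_rot: [-0.001, 0.509, 0.861, -0.001]
wrist_force: [-0.2, -0.1, -0.3]
opening: 0.647
grasp_force: 0.0
wrist
  px [101.  14.] 2088 rgb [104.  46. 118.] mean [0.2434 0.2556 0.0957] circ 238.2 260.4 r 17.8 ztop 0.0977
  px [300.  76.] 3790 rgb [36. 80. 45.] mean [0.3437 0.2775 0.0967] circ 343.8 277.1 r 18.0 ztop 0.0976
  px [313. 211.] 2702 rgb [21. 20. 21.] mean [0.3861 0.2138 0.0925] circ 386.7 212.7 r 17.9 ztop 0.0935
top
at [0.3887 0.2118 0.158 ] yaw 118.8 -> units [ 0.008 -0.01   0.41 ] twist -0.003
```

```bash
python3 -m handwheel '[[[0.007,-0.008,0.2,0],[0.007,-0.008,0.33,0],[0.007,-0.008,0.405,0],[0.007,-0.008,0.405,0]]]'; python3 -m handwheel '[[[0,0,0,0],[0,0,0,0],[0,0,0,0],[0,0,0,0]]]' 0; python3 -m handwheel '[[[0,0,-0.15,0],[0,0,-0.4,0],[0,0,-0.65,0],[0,0,-0.65,0],[0,0,-0.65,0]]]'; python3 go.py 0.573 -0.0045 0.21 90.4
```

```text
time_s: 38.35
eef_pos: [0.3851, 0.2125, 0.0761]
eef_rot: [-0.0, 0.509, 0.861, -0.0]
wrist_force: [0.1, 0.1, 0.4]
opening: 0.645
grasp_force: 0.0
time_s: 38.85
eef_pos: [0.3861, 0.213, 0.0779]
eef_rot: [0.001, 0.509, 0.861, 0.001]
wrist_force: [-2.4, -0.3, 6.8]
opening: 0.4
grasp_force: 59.7
time_s: 39.48
eef_pos: [0.3845, 0.2128, 0.2059]
eef_rot: [-0.0, 0.509, 0.861, -0.0]
wrist_force: [-0.9, 0.2, -3.1]
opening: 0.397
grasp_force: 60.6
at [0.3845 0.2128 0.2059] yaw 118.9 -> units [-1.406  0.301 -0.021] twist 0.331
```

```bash
python3 -m handwheel '[[[-0.25,0.06,0,0.1],[-0.5,0.11,0,0.2],[-0.75,0.16,0,0.3],[-1,0.21,0,0.331],[-1,0.21,0,0.331]]]'; python3 go.py 0.573 -0.0045 0.21 90.4
```

```text
time_s: 40.1
eef_pos: [0.5189, 0.0552, 0.2041]
eef_rot: [-0.001, 0.706, 0.708, -0.001]
wrist_force: [-0.4, 0.7, -1.7]
opening: 0.398
grasp_force: 60.7
at [0.5189 0.0552 0.2041] yaw 90.2 -> units [-0.299  0.27  -0.031] twist -0.003
```

```bash
python3 -m handwheel '[[[-0.15,0.13,0,0],[-0.295,0.27,0,0],[-0.295,0.27,0.1,0],[-0.295,0.27,0.3,0],[-0.295,0.27,0.5,0],[-0.295,0.27,0.58,0],[-0.295,0.27,0.6,0],[-0.295,0.27,0.6,0]]]'; python3 go.py 0.573 -0.0045 0.08 90.4
```

```text
time_s: 41.1
eef_pos: [0.5734, -0.0006, 0.0874]
eef_rot: [0.0, 0.705, 0.71, 0.0]
wrist_force: [-0.2, 0.4, -2.1]
opening: 0.402
grasp_force: 60.9
at [ 0.5734 -0.0006  0.0874] yaw 90.4 -> units [-0.02  -0.002  0.037] twist 0.0
```

```bash
python3 -m handwheel '[[[-0.018,0,0.01,0],[-0.018,0,0.02,0],[-0.018,0,0.03,0],[-0.018,0,0.035,0],[-0.018,0,0.035,0]]]'; python3 go.py 0.573 -0.0045 0.08 90.4
```

```text
time_s: 41.72
eef_pos: [0.5735, -0.0046, 0.0819]
eef_rot: [0.001, 0.705, 0.71, 0.0]
wrist_force: [-6.2, 1.0, 14.2]
opening: 0.404
grasp_force: 62.5
at [ 0.5735 -0.0046  0.0819] yaw 90.4 -> units [ 0.    -0.002  0.01 ] twist 0.0
```

```bash
python3 -m handwheel '[[[0,0,-0.005,0],[0,0,-0.005,0],[0,0,-0.005,0]]]' 52; python3 -m handwheel '[[[0,0,-0.2,0],[0,0,-0.5,0],[0,0,-0.6,0],[0,0,-0.6,0]]]'; python3 jars.py | head -12; python3 go.py 0.3438 0.277 0.18 119
```

```text
time_s: 42.1
eef_pos: [0.5728, -0.0043, 0.0804]
eef_rot: [-0.0, 0.705, 0.71, -0.0]
wrist_force: [0.5, 0.8, -0.5]
opening: 0.613
grasp_force: 0.0
time_s: 42.6
eef_pos: [0.574, -0.0045, 0.2024]
eef_rot: [0.002, 0.705, 0.71, 0.001]
wrist_force: [0.3, 0.1, 0.3]
opening: 0.608
grasp_force: 0.0
wrist
  px [312. 193.] 1968 rgb [23. 22. 23.] mean [ 0.5739 -0.003   0.0963] circ 573.9 -4.5 r 17.9 ztop 0.0976
  px [401. 196.] 2193 rgb [ 57. 107. 192.] mean [ 0.6354 -0.0033  0.1014] circ 636.8 -5.3 r 18.0 ztop 0.1034
top
  px [207. 273.] 149 rgb [45. 80. 43.] mean [0.3429 0.2756 0.0956] circ 343.0 276.4 r 18.1 ztop 0.0979
  px [211. 315.] 154 rgb [70. 38. 78.] mean [0.2358 0.2617 0.0956] circ 235.2 261.9 r 18.1 ztop 0.0984
scene
  px [398. 138.] 64 rgb [ 98.   50.  107.5] mean [0.2394 0.2606 0.0939] circ 236.9 260.0 r 19.6 ztop 0.097
  px [407. 156.] 76 rgb [ 57. 108.  45.] mean [0.347  0.2753 0.0938] circ 344.2 275.5 r 19.0 ztop 0.0969
  px [322. 205.] 108 rgb [97. 76. 48.] mean [ 0.577  -0.0052  0.0945] circ 573.8 -6.2 r 19.0 ztop 0.0972
  px [322. 220.] 136 rgb [ 96.  91. 118.] mean [ 0.6412 -0.0057  0.0988] circ 636.4 -5.3 r 19.2 ztop 0.1031
at [ 0.5717 -0.0041  0.1986] yaw 90.4 -> units [ 1.413 -1.13   0.097] twist -0.333
```

```bash
python3 -m handwheel '[[[0.25,-0.2,0,-0.1],[0.5,-0.4,0,-0.2],[0.75,-0.6,0,-0.3],[1,-0.8,0.05,-0.33],[1,-0.8,0.05,-0.33],[1,-0.8,0.05,-0.33]]]' 55; python3 go.py 0.3438 0.277 0.16 119
```

```text
time_s: 43.5
eef_pos: [0.4108, 0.1946, 0.1895]
eef_rot: [-0.001, 0.509, 0.861, -0.001]
wrist_force: [0.7, -0.2, 0.6]
opening: 0.644
grasp_force: 0.0
at [0.4108 0.1946 0.1895] yaw 118.8 -> units [ 0.522 -0.095  0.148] twist -0.002
```

```bash
python3 -m handwheel '[[[0.25,-0.05,0,0],[0.5,-0.09,0.08,0],[0.522,-0.09,0.14,0],[0.522,-0.09,0.14,0]]]'; python3 jars.py | head -5; python3 go.py 0.3438 0.277 0.079 119
```

```text
time_s: 44.0
eef_pos: [0.3458, 0.2765, 0.1614]
eef_rot: [-0.0, 0.51, 0.86, -0.001]
wrist_force: [0.2, -0.7, 0.9]
opening: 0.642
grasp_force: 0.0
wrist
  px [135. 145.] 3440 rgb [115.5  51.  130.5] mean [0.2376 0.2647 0.096 ] circ 236.3 262.9 r 18.2 ztop 0.0976
  px [311. 209.] 2760 rgb [35. 80. 43.] mean [0.343  0.2789 0.0963] circ 343.5 277.3 r 18.0 ztop 0.0975
top
  px [315. 166.] 122 rgb [42. 56. 94.] mean [ 0.6345 -0.0063  0.1007] circ 635.5 -6.0 r 18.1 ztop 0.1035
at [0.3469 0.2766 0.1628] yaw 118.6 -> units [ 0.009 -0.013  0.419] twist -0.004
```

```bash
python3 -m handwheel '[[[0.008,-0.011,0.2,0],[0.008,-0.011,0.33,0],[0.008,-0.011,0.413,0],[0.008,-0.011,0.413,0]]]'; python3 -m handwheel '[[[0,0,0,0],[0,0,0,0],[0,0,0,0],[0,0,0,0]]]' 0; python3 -m handwheel '[[[0,0,-0.15,0],[0,0,-0.4,0],[0,0,-0.65,0],[0,0,-0.65,0],[0,0,-0.65,0]]]'; python3 go.py 0.511 -0.005 0.21 90.4
```

```text
time_s: 44.65
eef_pos: [0.3429, 0.2768, 0.0793]
eef_rot: [-0.001, 0.51, 0.86, -0.001]
wrist_force: [1.0, 0.3, -0.1]
opening: 0.64
grasp_force: 0.0
time_s: 45.15
eef_pos: [0.3436, 0.278, 0.0812]
eef_rot: [0.001, 0.509, 0.861, 0.001]
wrist_force: [-0.8, -2.4, 6.8]
opening: 0.403
grasp_force: 59.5
time_s: 45.78
eef_pos: [0.3424, 0.2777, 0.2096]
eef_rot: [0.0, 0.509, 0.861, 0.0]
wrist_force: [-0.1, 0.0, -1.9]
opening: 0.402
grasp_force: 60.2
at [0.3424 0.2777 0.2096] yaw 118.8 -> units [-1.645  0.059 -0.002] twist 0.33
```

```bash
python3 -m handwheel '[[[-0.25,0.01,0,0.1],[-0.5,0.02,0,0.2],[-0.75,0.03,0,0.3],[-1,0.036,0,0.33],[-1,0.036,0,0.33]]]'; python3 go.py 0.511 -0.005 0.21 90.4
```

```text
time_s: 46.4
eef_pos: [0.4456, 0.1033, 0.208]
eef_rot: [-0.001, 0.706, 0.708, -0.001]
wrist_force: [-0.6, 1.4, -1.2]
opening: 0.403
grasp_force: 60.1
at [0.4456 0.1033 0.208 ] yaw 90.1 -> units [-0.542  0.326 -0.01 ] twist -0.003
```

```bash
python3 -m handwheel '[[[-0.2,0.13,0,0],[-0.4,0.26,0,0],[-0.54,0.326,0,0],[-0.54,0.326,0.1,0],[-0.54,0.326,0.3,0],[-0.54,0.326,0.5,0],[-0.54,0.326,0.58,0],[-0.54,0.326,0.6,0],[-0.54,0.326,0.6,0]]]'; python3 go.py 0.511 -0.005 0.083 90.4
```

```text
time_s: 47.52
eef_pos: [0.5118, -0.0014, 0.0907]
eef_rot: [0.0, 0.704, 0.71, 0.0]
wrist_force: [0.2, 0.2, -0.2]
opening: 0.401
grasp_force: 60.2
at [ 0.5118 -0.0014  0.0907] yaw 90.4 -> units [-0.018 -0.004  0.038] twist 0.0
```

```bash
python3 -m handwheel '[[[-0.016,-0.004,0.01,0],[-0.016,-0.004,0.02,0],[-0.016,-0.004,0.03,0],[-0.016,-0.004,0.035,0],[-0.016,-0.004,0.035,0]]]'; python3 -m handwheel '[[[0,0,-0.005,0],[0,0,-0.005,0],[0,0,-0.005,0]]]' 52; python3 -m handwheel '[[[0,0,-0.2,0],[0,0,-0.5,0],[-0.1,-0.2,-0.9,0],[-0.3,-0.5,-0.9,0],[-0.5,-0.8,-0.9,0],[-0.5,-0.8,-0.9,0]]]'; python3 jars.py | head -20; python3 chk.py red|grep red; python3 chk.py blue|grep blue; python3 -c "
from h import *
shot('scene','s2.png');shot('top','t2.png')
a=cv2.imread('pics/s2.png')[130:330,150:420];b=cv2.imread('pics/t2.png')[130:330,260:500]
cv2.imwrite('pics/fin.png',np.hstack([cv2.resize(a,(405,400))[:,:400],cv2.resize(b,(400,400))]))"
```

```text
time_s: 48.15
eef_pos: [0.5111, -0.0051, 0.0851]
eef_rot: [0.001, 0.705, 0.71, 0.0]
wrist_force: [-6.6, 0.5, 17.5]
opening: 0.398
grasp_force: 62.2
time_s: 48.52
eef_pos: [0.5103, -0.0048, 0.0837]
eef_rot: [-0.0, 0.705, 0.71, -0.0]
wrist_force: [-0.1, 0.2, -0.5]
opening: 0.606
grasp_force: 0.0
time_s: 49.28
eef_pos: [0.3494, -0.1067, 0.2641]
eef_rot: [0.001, 0.705, 0.709, -0.0]
wrist_force: [0.9, -0.6, 0.8]
opening: 0.607
grasp_force: 0.0
wrist
  px [517.  50.] 2085 rgb [ 57. 133.  70.] mean [ 0.5078 -0.0053  0.0994] circ 510.4 -5.3 r 18.2 ztop 0.1016
  px [594.  50.] 2036 rgb [26. 24. 25.] mean [ 0.5706 -0.0048  0.0957] circ 573.3 -4.8 r 18.5 ztop 0.0976
top
  px [315. 166.] 124 rgb [42. 56. 94.] mean [ 0.6343 -0.0066  0.1007] circ 635.4 -6.5 r 18.2 ztop 0.1032
  px [314. 189.] 137 rgb [38. 31. 24.] mean [ 0.5718 -0.0051  0.0956] circ 572.5 -5.2 r 17.8 ztop 0.0983
  px [314. 212.] 135 rgb [47. 80. 44.] mean [ 0.5092 -0.0054  0.0995] circ 509.8 -5.4 r 17.9 ztop 0.102
  px [211. 315.] 161 rgb [68. 37. 75.] mean [0.2358 0.2611 0.0954] circ 235.4 262.3 r 18.5 ztop 0.0985
scene
  px [398
[... 241 characters left out ...]
  51.] mean [ 0.5769 -0.0052  0.0944] circ 573.8 -5.8 r 18.4 ztop 0.0972
  px [322. 220.] 138 rgb [100.  93. 118.] mean [ 0.6407 -0.0059  0.0988] circ 636.7 -6.8 r 18.9 ztop 0.1028
top red 157 [0.0729 0.0739 0.0747 0.0777 0.0813] [-0.042  -0.0219 -0.0027  0.0163  0.0353] [0.0573 0.1205 0.13   0.133  0.1353]
wrist red 4558 [0.0734 0.0744 0.0749 0.0755 0.0819] [-0.0414 -0.0216 -0.0012  0.0184  0.038 ] [0.0804 0.103  0.1155 0.1271 0.1335]
top blue 103 [0.0208 0.0223 0.0243 0.0266 0.0297] [-0.0419 -0.022  -0.0016  0.0174  0.0362] [0.1268 0.1301 0.1319 0.1336 0.1363]
wrist blue 6205 [0.0212 0.022  0.0225 0.023  0.0298] [-0.0411 -0.0205  0.0007  0.0207  0.0382] [0.0611 0.0856 0.1074 0.1258 0.1335]
```

View pics/fin.png

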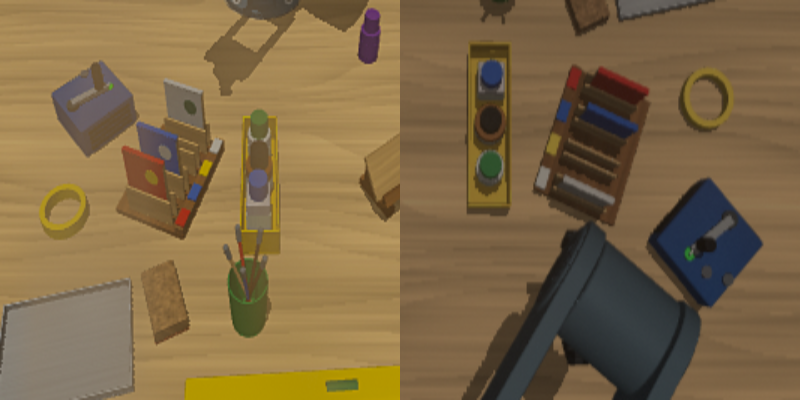

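The final view shows red (150,175), blue (160,150) and white (187,105) upright in their own slots. The three jars stand in the tin at (490,75), (490,122) and (489,167), the pointer is on green at (690,254), and the bystanders are untouched. The robot is clear, so I hand in.

```bash
python3 -c "
from bench import ctrl
print(ctrl.hand_in())"
```

```text
the job is handed in; nothing more can be done
None
```

The job is handed in, with no verdict returned: the red and blue panels are in their slots, the lever is on the green notch (turned after the panels), the three jars are in the tin, and the bystanders looked undisturbed in the last pictures.

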